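# Find the cap that screws onto the fuel can

## Task

The green fuel can stands open and its cap has got mixed up with a look-alike: of the two yellow caps in the red tray only one has the right thread, and only trying will tell. Find the one that screws onto the leaning filler neck (clockwise), turn it down until it is fully home and let go. The cap that does not fit must be left in the red tray, and the oil bottle, the funnel and the wrench where they are.

Things in the scene. Friction and masses are not known exactly. Their poses are not given: they have to be found in the camera images.
- neck: the can's open threaded filler neck: a white stub 48 mm in diameter (coned to 43 mm at the rim), 56 mm over its thread, leaning 32 degrees from vertical towards the can's front. Origin: centre of its rim, 200 mm above the bench; z points out of the mouth along the neck's axis. A 74 mm collar sits 29 mm below the rim; a cap that is home has its lower edge 23 mm below the rim
- thread_entry (a point): level with the rim, 26 mm from the neck's axis, 22 degrees anticlockwise (looking into the mouth) of its +x side: set the fitting cap on with its bar in line with this point and the neck's axis, or square to that, and its four inner lugs (8 mm above its lower edge, in line with its bar and square to it) drop between the thread starts until its lower edge is about 16 mm below the rim
- thread_start (a point): upper end of one of the four raised thread ridges on the neck, at its +x side, 26 mm from its axis, 4.5 mm below the rim; the others begin at its +y, -x and -y. A coarse quick-closing thread: right-hand (ridges run down clockwise, looking into the mouth), each ridge 160 degrees long, 4 mm thick, 40 mm advance per full turn, about 2 mm of play
- can: the green five-litre fuel can, full and heavy: it does not move. 262 mm long, 150 mm wide, top at 195 mm, carrying handle to 245 mm at its far end. Origin: on the bench straight under the rim of the neck; x runs from its front (neck end, 62 mm ahead of the origin) to its back (200 mm behind it), z up. The neck leans to -x
- tray: the red open tray of caps, fixed, 216 mm long (its x) by 106 mm wide (its y), walls 3 mm thick and 24 mm high, floor 3 mm thick. Origin: centre of its underside, z up. The caps in it are alike outside, 23 mm deep inside, 59 mm wide there, 65 mm at the flared mouth. Turned clockwise, the one that fits turns easily (under 0.5 N m) and sinks until its top meets the rim; the other binds after a few degrees and stays 5 mm higher or more
- cap_a: one of two look-alike yellow screw caps, 66 mm in diameter (70 mm at the flared lower edge), 27 mm tall, with an upright grip bar on top (62 mm long, 13 mm thick, 28 mm tall: 55 mm in all). Starts mouth down in the tray; about 45 g. Origin: centre of its lower edge; z up out of its top; the bar runs along its x axis and is the place to grip and turn it
- cap_b: the other look-alike cap: outside, origin and axes as cap_a
- oil_bottle: bystander: white oil bottle with a red top, 62 mm in diameter, 165 mm tall, standing. Origin: centre of its base
- funnel: bystander: orange funnel standing on its wide mouth, 124 mm in diameter, 135 mm tall. Origin: centre of its base
- wrench: bystander: steel wrench 200 mm long lying flat on the bench along its x axis, between the tray and the can. Origin: middle of its underside
There are look-alikes about, which are no part of the job. Leave any blue look-alike of the cap_b alone.

How it is judged (in metres and radians):
At the end, for the whole second after the job is handed in: One cap is screwed fully home on the neck and released: its lower edge is 21.5 mm or more below the neck's rim along the neck's axis (23 mm is home), its centre within 3 mm of that axis sideways, its axis within 4 degrees of the neck's. The other cap lies in the red tray. Both caps are at rest ((((x of cap_a in the frame of neck between -0.003 and 0.003 m and y of cap_a in the frame of neck between -0.003 and 0.003 m and z of cap_a in the frame of neck between -0.0265 and -0.0215 m and angle between the z axis of cap_a and the z axis of neck, either way round below 0.07 rad) and (x of cap_b in the frame of tray between -0.105 and 0.105 m and y of cap_b in the frame of tray between -0.05 and 0.05 m and z of cap_b in the frame of tray below 0.03 m)) or ((x of cap_b in the frame of neck between -0.003 and 0.003 m and y of cap_b in the frame of neck between -0.003 and 0.003 m and z of cap_b in the frame of neck between -0.0265 and -0.0215 m and angle between the z axis of cap_b and the z axis of neck, either way round below 0.07 rad) and (x of cap_a in the frame of tray between -0.105 and 0.105 m and y of cap_a in the frame of tray between -0.05 and 0.05 m and z of cap_a in the frame of tray below 0.03 m))) and linear speed of each of cap_a, cap_b below 0.02 m/s); the robot touches nothing.
It fails at once if the oil bottle is pushed more than 30 mm from its place or knocked over (distance of oil_bottle from where it was at the start of the episode above 0.03 m or angle between oil_bottle's own z axis and vertical above 0.5 rad).
It fails at once if the funnel is pushed more than 30 mm from its place or knocked over (distance of funnel from where it was at the start of the episode above 0.03 m or angle between funnel's own z axis and vertical above 0.5 rad).
It fails at once if the wrench is pushed more than 30 mm from its place or knocked over (distance of wrench from where it was at the start of the episode above 0.03 m or angle between wrench's own z axis and vertical above 0.5 rad).
It also fails if it takes over 72 s, if anything falls off the work surface, if the arm or the gripper's body presses on something with over 40 N, if the wrist force passes 120 N, or if a joint passes its speed limit or range.

## Robot

A 7-joint arm with a two-finger parallel gripper is mounted at the origin on the work surface. World frame = base frame: x ahead of the robot, y to its left, z up, the work surface at z = 0. Lengths are in mm, angles in rad, forces in N, time in s.
With the tool pointing down it reaches from about 400 to 875 mm from the base axis. Payload 19.3 kg.
Tool frame: the origin (TCP) lies between the finger pads; the fingertips stand 17 mm ahead of it and the grasp point (between the pads) lies 2 mm behind it; z points along the fingers, y is the direction in which the jaws open and shut (so a half turn about z gives the same grasp; the last joint's range is limited). The gripper opens to 85 mm and grips with 20 to 120 N. Pads are 22 mm wide; open, the fingers measure 114 mm over their backs; the gripper's body (76 mm by 85 mm) begins 54 mm behind the grasp point. The pads swing forward as they close: fully open they stand 13 mm farther back than shut.
Start: joints at [-1.328, 0.521, -0.036, 1.599, 0.021, 1.021, -0.113], TCP at [192.346, 594.658, 248.291] pointing down, gripper open.
Joint ranges: [-2.91, 2.91], [-0.3, 2.13], [-1.5, 1.42], [0.17, 2.43], [-1.26, 4.41], [0.16, 1.93], [-2.52, 2.52]. Speed limits (rad/s): [1.89, 1.89, 2.39, 2.39, 3.01, 3.01, 3.01].

## Interface

Orientations are given as a 3x3 rotation matrix whose columns are the frame's x, y, z axes.
In Python, from cell import env gives the robot as it stands. The module is installed in compiled form; this text tells all that it offers.
- The arm moves only by the tool step_arm, never from a script. Its arguments are lists of equal length, an entry for each row: "gripper": the opening in per cent of the stroke, from 0 (shut) to 100 (fully open); "xyz": the shift along the tool's x, y, z in mm, a list of three; "turn": the turn about the tool's z in rad. In form: {"gripper": [gripper, ...], "xyz": [[tx, ty, tz], ...], "turn": [turn, ...]}. A call has 1 to 20 rows; each row is the pose to reach, as a shift and turn from the pose commanded when the call began, along the tool's axes at that moment; what a row does not reach only later rows make up. A row lasts 1/10 s, in which the tool goes at most 50 mm and 8.59 degrees, less where a joint would pass 70% of its speed; a pose out of reach is approached as far as the arm can. A call with a gripper value outside its range is refused whole. The fingers move at their own pace and stop on an object; "force" is the grip in N (left out, the last holds). Time passes only in rows, so rows that repeat a pose let the fingers close. It gives the time, the measured TCP pose, the force and the opening at its end, in the units of the state.
- env.sense(): the state, without advancing time (a new reading comes with each control period).
- env.read_camera(name): name is "scene" or "top" or "wrist"; returns the picture (400x640x3 uint8, red, green, blue); there is no depth.
- env.camera_params(name): a dict with "mtx" (3x3 intrinsics, pixels), "camera_from_world" (4x4, takes a point from world to camera coordinates); the wrist camera has in their place "tool_from_camera" (4x4, takes a point from camera to tool coordinates, whose origin is the TCP and whose axes are the flange's). Camera axes: x right, y up, looking along -z (the intrinsics and any distortion apply to the point x, -y, -z); pixel columns grow to the right and rows downward; lengths in mm; the calibration is good to about 2 mm. A picture is of the moment at which its call begins: read the wrist's pose just before it. camera_params takes no time and is no camera call.
- env.finish_job(): hands the job in, once; it reports no verdict.
Trained networks look in the newest picture that a camera, given by its name, has taken for a name from the list of things; names that differ only in an ending like _2 or _b are one class to them, and where a whole thing is asked for, a point or a joint stands for the part that bears it (a point fixed in the world has none). Each returns a list of dicts, best first, with "confidence" (0 to 1); they miss things now and then, are a little off and sometimes report something else, mostly with a low value. They report only what shows in the picture. A call takes as long as a camera call. They do not tell look-alikes from the thing itself.
- env.outline_of(camera, target): "mask" (400x640 bool, what is visible of it) and "pixel" ([column, row] in pixels, amid what is visible of it).
The state is a dict: "t": time; "joints": joint angles; "joint_vel": joint speeds; "joint_efforts": joint torques, N m; "eef_pos": TCP position; "orientation": TCP orientation; "force": force on the tool from outside, world axes, zero at the start; "moment": the same for the moment, N m; "opening": finger opening in mm.
Only numpy, scipy, OpenCV 4.12 (cv2) and the standard library are available. Lean on these libraries where they do the work, as an engineer would, in place of code of your own. Each camera call takes 0.05 s, during which the arm holds its last target.

## Working session

There is one attempt and no reset: what is moved stays moved. The work goes in short steps, Python scripts to look and compute and a tool call to move; the robot and the scene stay as the last step left them, time stands still between calls to the robot, and variables do not carry over. Pictures are saved under pics/ and viewed, and the job is handed in when it is done.

Besides the shell and the picture viewer there is one more tool, called as name([rows], argument=value, ...), one row to a line, values as JSON. step_arm: Moves the arm, as the interface text tells. Its arguments: {"type":"object","properties":{"gripper":{"type":"array","items":{"type":"number"}},"xyz":{"type":"array","items":{"type":"array","items":{"type":"number"}}},"turn":{"type":"array","items":{"type":"number"}},"force":{"type":"number"}},"required":["gripper","xyz","turn"]}

```bash
ls; mkdir -p pics
python3 - <<'E'
from cell import env
import cv2, numpy as np
np.set_printoptions(precision=4,suppress=True)
s=env.sense(); print(s)
for c in ["scene","top","wrist"]:
    im=env.read_camera(c); cv2.imwrite(f"pics/{c}0.png",im[:,:,::-1]); p=env.camera_params(c); print(c,p)
E
```

```text
pics
{'t': 0.0, 'joints': array([-1.3282,  0.522 , -0.0363,  1.6   ,  0.0212,  1.0211, -0.1128]), 'joint_vel': array([ 0.0015,  0.0003, -0.0012, -0.0002,  0.    ,  0.0002,  0.0003]), 'joint_efforts': array([ -0.0016, -92.7127,   1.9791, -36.9947,   0.0178,   0.0081,
         0.    ]), 'eef_pos': array([192.2566, 594.3568, 247.7104]), 'orientation': array([[-0.9515,  0.3077, -0.0003],
       [ 0.3077,  0.9515, -0.0011],
       [-0.0001, -0.0012, -1.    ]]), 'force': array([ 0.0939,  0.6421, -0.0604]), 'moment': array([-0.0141, -0.0177,  0.05  ]), 'opening': 84.96207296046224}
scene {'mtx': array([[499.8835,   0.    , 318.7155],
       [  0.    , 499.8835, 194.0599],
       [  0.    ,   0.    ,   1.    ]]), 'camera_from_world': array([[   -0.7393,     0.673 ,     0.021 ,   351.4297],
       [   -0.4305,    -0.4965,     0.7538,    99.3007],
       [    0.5177,     0.5482,     0.6568, -2184.2994],
       [    0.    ,     0.    ,     0.    ,     1.    ]])}
top {'mtx': array([[445.1033,   0.    , 327.8437],
       [  0.    , 445.1033, 200.0745],
       [  0.    ,   0.    ,   1.    ]]), 'camera_from_world': array([[    0.0134,    -0.9997,     0.0222,   -28.552 ],
       [    0.9993,     0.0142,     0.036 ,  -479.1655],
       [   -0.0363,     0.0217,     0.9991, -1628.7117],
       [    0.    ,     0.    ,     0.    ,     1.    ]])}
wrist {'mtx': array([[281.1358,   0.    , 314.7137],
       [  0.    , 281.1358, 201.6932],
       [  0.    ,   0.    ,   1.    ]]), 'tool_from_camera': array([[   0.0003,    0.9603,    0.2789,   70.352 ],
       [   1.    ,   -0.0005,    0.0006,   -0.3763],
       [   0.0007,    0.2789,   -0.9603, -124.7527],
       [   0.    ,    0.    ,    0.    ,    1.    ]])}
```

View pics/scene0.png

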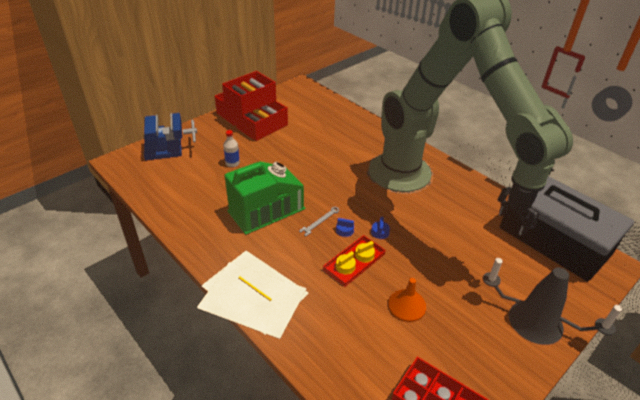

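View pics/top0.png

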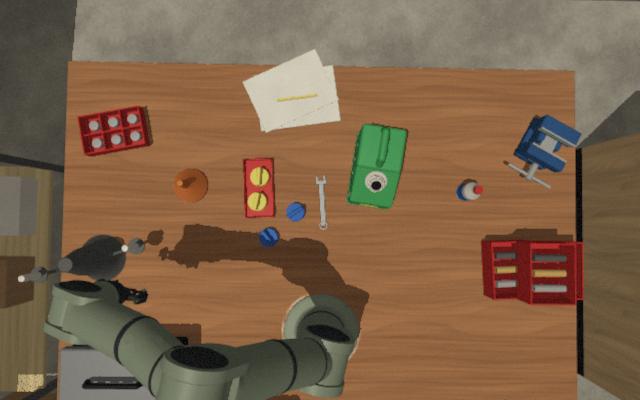

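View pics/wrist0.png

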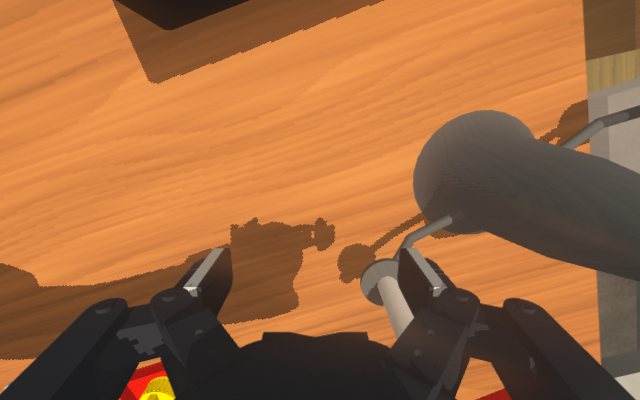

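```bash
cat > h.py <<'E'
from cell import env
import cv2, numpy as np
np.set_printoptions(precision=4,suppress=True)
def proj(c,P):
    p=env.camera_params(c);P=np.atleast_2d(P)
    if 'camera_from_world' in p: T=p['camera_from_world']
    else:
        s=env.sense();W=np.eye(4);W[:3,:3]=s['orientation'];W[:3,3]=s['eef_pos']
        T=np.linalg.inv(W@p['tool_from_camera'])
    q=P@T[:3,:3].T+T[:3,3]; q=q*[1,-1,-1]; u=q@p['mtx'].T; return u[:,:2]/u[:,2:]
def ray(c,uv):
    p=env.camera_params(c)
    if 'camera_from_world' in p: T=np.linalg.inv(p['camera_from_world'])
    else:
        s=env.sense();W=np.eye(4);W[:3,:3]=s['orientation'];W[:3,3]=s['eef_pos']
        T=W@p['tool_from_camera']
    d=np.linalg.inv(p['mtx'])@[uv[0],uv[1],1]; d=d*[1,-1,-1]; return T[:3,3],T[:3,:3]@d
def onz(c,uv,z):
    o,d=ray(c,uv); return o+d*(z-o[2])/d[2]
def crop(im,r0,r1,c0,c1,f,name):
    cv2.imwrite("pics/"+name,cv2.resize(im[r0:r1,c0:c1,::-1],None,fx=f,fy=f,interpolation=cv2.INTER_CUBIC))
E
python3 - <<'E'
from h import *
im=env.read_camera("top"); crop(im,120,230,230,420,4,"topc.png")
for n,z in [("cap_a",30),("tray",10),("neck",195),("can",100),("wrench",3),("funnel",60),("oil_bottle",80)]:
    for o in env.outline_of("top",n):
        m=o["mask"]; r,c=np.nonzero(m); print(n,o["confidence"],o["pixel"],m.sum(),(c.min(),r.min(),c.max(),r.max()),onz("top",o["pixel"],z))
print(env.sense()['t'])
E
```

```text
cap_a 0.65 [294.8, 214.5] 289 (np.int64(286), np.int64(203), np.int64(304), np.int64(221)) [424.7775  97.5023  30.    ]
cap_a 0.62 [259.9, 175.7] 268 (np.int64(250), np.int64(169), np.int64(268), np.int64(186)) [563.7044 226.1439  30.    ]
cap_a 0.62 [267.7, 237.7] 279 (np.int64(259), np.int64(229), np.int64(277), np.int64(246)) [339.763  193.8466  30.    ]
cap_a 0.51 [257.1, 203.0] 305 (np.int64(248), np.int64(193), np.int64(266), np.int64(211)) [464.5279 234.375   30.    ]
tray 0.81 [256.9, 187.3] 1122 (np.int64(243), np.int64(159), np.int64(273), np.int64(218)) [522.6645 238.9385  10.    ]
neck 0.55 [376.7, 181.4] 362 (np.int64(365), np.int64(171), np.int64(386), np.int64(191)) [ 536.1946 -177.0553  195.    ]
can 0.63 [378.2, 169.0] 3927 (np.int64(346), np.int64(124), np.int64(405), np.int64(209)) [ 587.2746 -194.3903  100.    ]
wrench 0.57 [323.7, 197.9] 221 (np.int64(316), np.int64(179), np.int64(325), np.int64(224)) [487.5461  -6.6674   3.    ]
funnel 0.92 [189.2, 184.5] 889 (np.int64(173), np.int64(169), np.int64(207), np.int64(202)) [525.9239 471.377   60.    ]
oil_bottle 0.89 [466.5, 190.0] 396 (np.int64(455), np.int64(183), np.int64(482), np.int64(200)) [ 519.6595 -511.8046   80.    ]
oil_bottle 0.45 [375.4, 181.6] 356 (np.int64(365), np.int64(172), np.int64(386), np.int64(192)) [ 544.6247 -187.5787   80.    ]
0.55
```

View pics/topc.png

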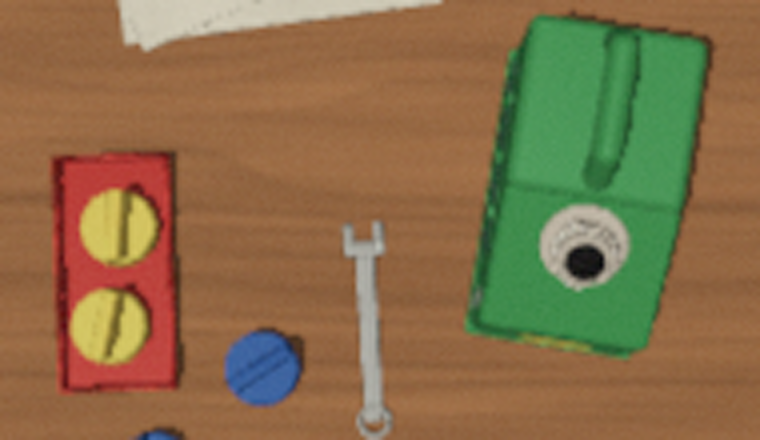

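step_arm([
  [0, 0, -40],
  [-40, -26, -52],
  [-80, -53, -52],
  [-120, -80, -52],
  [-160, -106, -52],
  [-200, -133, -52],
  [-240, -160, -52],
  [-280, -186, -52],
  [-320, -212, -52],
  [-350, -232, -52],
  [-385, -256, -52],
  [-385, -256, -52],
  [-385, -256, -52],
], gripper=[100, 100, 100, 100, 100, 100, 100, 100, 100, 100, 100, 100, 100], turn=[0, -0.03, -0.1, -0.2, -0.313, -0.313, -0.313, -0.313, -0.313, -0.313, -0.313, -0.313, -0.313])

```text
t: 1.85
eef_pos: [480.2, 231.9, 300.3]
orientation: [[-1.0, 0.002, -0.0], [0.002, 1.0, 0.0], [0.0, 0.0, -1.0]]
force: [-0.6, 1.3, 0.0]
opening: 85.1
```

Run:
```python
from h import *
s=env.sense(); print(s['t'],s['eef_pos'],s['orientation'],s['joints'],s['force'])
im=env.read_camera("wrist"); cv2.imwrite("pics/w1.png",im[:,:,::-1])
for o in env.outline_of("wrist","cap_a"):
    m=o["mask"]; r,c=np.nonzero(m); print(o["confidence"],o["pixel"],m.sum(),onz("wrist",o["pixel"],35))
```

```text
1.85 [480.2014 231.9368 300.2807] [[-1.      0.0016 -0.0001]
 [ 0.0016  1.      0.    ]
 [ 0.0001  0.     -1.    ]] [-0.6046  0.3201  0.056   1.7812 -0.0205  1.041   1.0281] [-0.6035  1.2547  0.0416]
0.91 [222.9, 135.0] 2069 [428.3487 108.5224  35.    ]
0.87 [290.9, 68.6] 2411 [346.0349 202.2613  35.    ]
0.75 [316.0, 222.0] 1753 [553.2034 234.7266  35.    ]
```

View pics/w1.png

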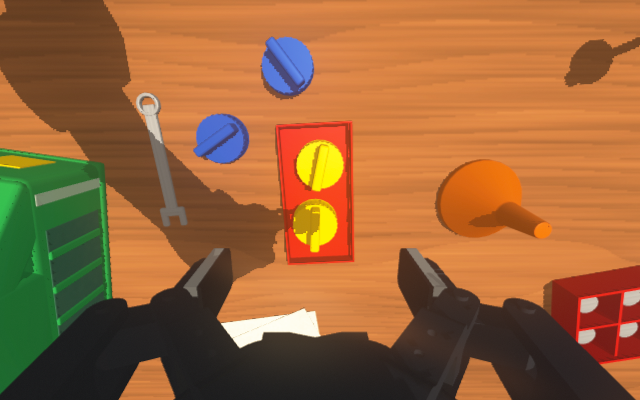

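Run:
```python
from h import *
im=env.read_camera("wrist"); crop(im,115,270,265,365,4,"w1c.png")
im=env.read_camera("top"); crop(im,150,225,235,285,8,"t1c.png")
```

```text
(no output)
```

View pics/w1c.png

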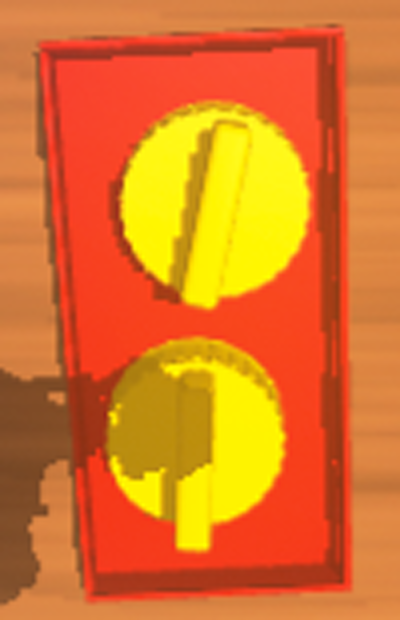

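View pics/t1c.png

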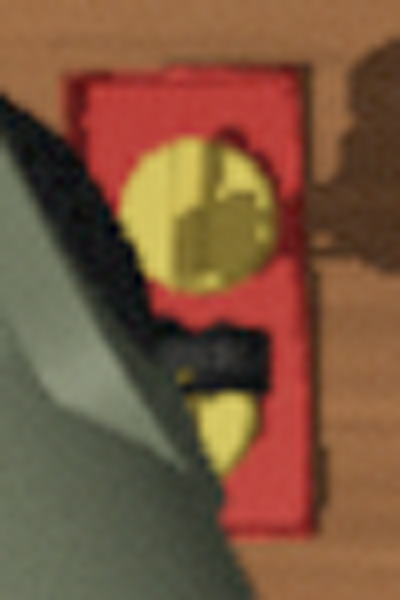

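Run:
```python
from h import *
for n,a,b in [("near",(234,127),(201,305)),("far",(196,387),(194,549))]:
    A=onz("wrist",np.array(a)/4+[265,115],58);B=onz("wrist",np.array(b)/4+[265,115],58)
    d=B-A; print(n,(A+B)/2,np.linalg.norm(d),np.degrees(np.arctan2(d[1],d[0])))
# tray corners at z=24
for a in [(40,43),(343,28),(90,597),(350,588)]:
    print(onz("wrist",np.array(a)/4+[265,115],24))
print(onz("top",(124/4+230,225/4+120),58),onz("top",(112/4+230,325/4+120),58))
```

```text
near [471.1753 238.9042  58.    ] 59.91901007898808 -10.04809077454802
far [560.2488 231.7247  58.    ] 61.12248604969003 -0.5880983910551077
[416.36   178.0437  24.    ]
[411.1627 282.2017  24.    ]
[628.6972 190.0004  24.    ]
[624.4755 293.0541  24.    ]
[559.3098 218.5152  58.    ] [470.0271 227.4771  58.    ]
```

Run:
```python
from h import *
for a in [(54,157),(173,154),(63,390),(177,387)]:
    print(onz("top",np.array(a)/4+[230,120],24))
print(onz("top",(118/4+230,227/4+120),30),onz("wrist",(196/4+265,432/4+115),30))
print(env.camera_params("wrist")["tool_from_camera"])
```

```text
[623.3805 287.6014  24.    ]
[627.8801 179.5808  24.    ]
[411.5362 275.2016  24.    ]
[415.6283 172.1844  24.    ]
[559.8651 227.5178  30.    ] [556.6157 231.9943  30.    ]
[[   0.0003    0.9604    0.2787   70.487 ]
 [   1.       -0.0005    0.0007   -0.4731]
 [   0.0008    0.2787   -0.9604 -124.7533]
 [   0.        0.        0.        1.    ]]
```

step_arm([
  [-40, 0, 30],
  [-80, 0, 60],
  [-80, 0, 110],
  [-80, 0, 160],
  [-80, 0, 200],
  [-80, 0, 230],
  [-80, 0, 248],
  [-80, 0, 248],
  [-80, 0, 248],
  [-80, 0, 248],
  [-80, 0, 248],
  [-80, 0, 248],
  [-80, 0, 248],
  [-80, 0, 248],
  [-80, 0, 248],
  [-80, 0, 248],
], gripper=[100, 100, 100, 100, 100, 100, 100, 100, 100, 0, 0, 0, 0, 0, 0, 0], turn=[0, 0, 0, 0, 0, 0, 0, 0, 0, 0, 0, 0, 0, 0, 0, 0], force=40)

```text
t: 3.65
eef_pos: [560.0, 232.6, 52.4]
orientation: [[-1.0, -0.0, 0.0], [-0.0, 1.0, 0.0], [-0.0, 0.0, -1.0]]
force: [-0.3, 0.0, 1.1]
opening: 12.5
```

Run:
```python
from h import *
s=env.sense(); print(s['t'],s['eef_pos'],s['opening'],s['force'],s['joints'])
im=env.read_camera("wrist"); cv2.imwrite("pics/w2.png",im[:,:,::-1])
```

```text
3.65 [559.9522 232.6304  52.386 ] 12.506457425652723 [-0.302   0.0057  1.0933] [-0.5192  0.7526  0.0407  1.7796 -0.0485  0.6102  1.1212]
```

View pics/w2.png

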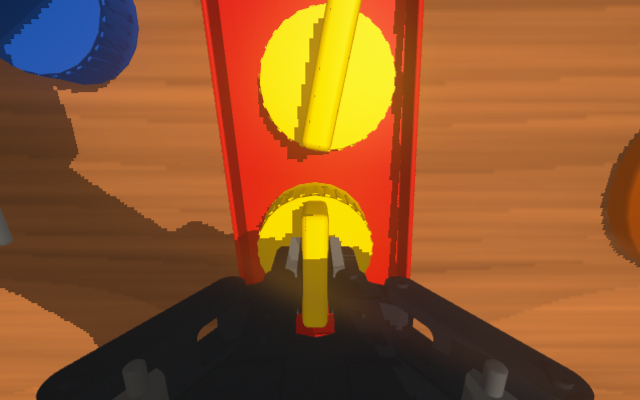

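Run:
```python
from h import *
for uv in [(315,203),(315,325)]: print(onz("wrist",uv,58))
```

```text
[524.6124 232.1863  58.    ]
[588.9083 232.2309  58.    ]
```

step_arm([
  [0, 0, -40],
  [0, 0, -90],
  [0, 0, -140],
  [0, 0, -190],
  [0, 0, -240],
  [0, -40, -268],
  [0, -90, -268],
  [0, -140, -268],
  [0, -190, -268],
  [0, -190, -268],
], gripper=[0, 0, 0, 0, 0, 0, 0, 0, 0, 0], turn=[0, 0, 0, 0, 0, 0, 0, 0, 0, 0])

```text
t: 4.7
eef_pos: [559.6, 35.3, 320.7]
orientation: [[-1.0, 0.008, 0.0], [0.008, 1.0, -0.003], [-0.0, -0.003, -1.0]]
force: [0.7, 0.7, 0.4]
opening: 12.2
```

Run:
```python
from h import *
s=env.sense(); print(s['t'],s['eef_pos'],s['opening'],s['force'],s['joints'])
im=env.read_camera("wrist"); cv2.imwrite("pics/w3.png",im[:,:,::-1])
im=env.read_camera("top"); crop(im,115,225,330,430,6,"t3c.png")
im=env.read_camera("scene"); crop(im,140,260,200,400,4,"s3c.png")
```

```text
4.7 [559.6384  35.2619 320.7432] 12.236029833968978 [0.6928 0.748  0.4131] [-0.2725  0.3496  0.137   1.6883 -0.0494  1.1071  1.4409]
```

View pics/w3.png

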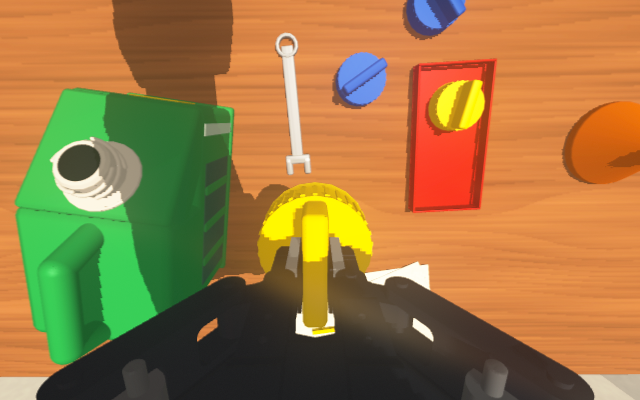

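View pics/t3c.png

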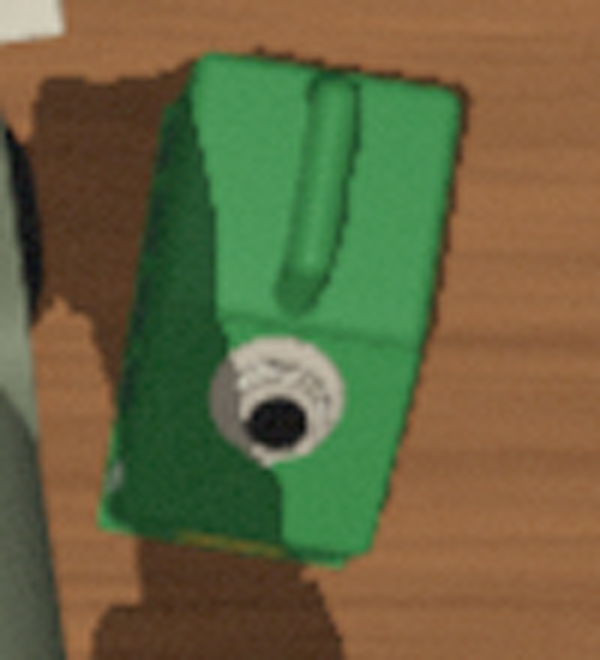

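View pics/s3c.png

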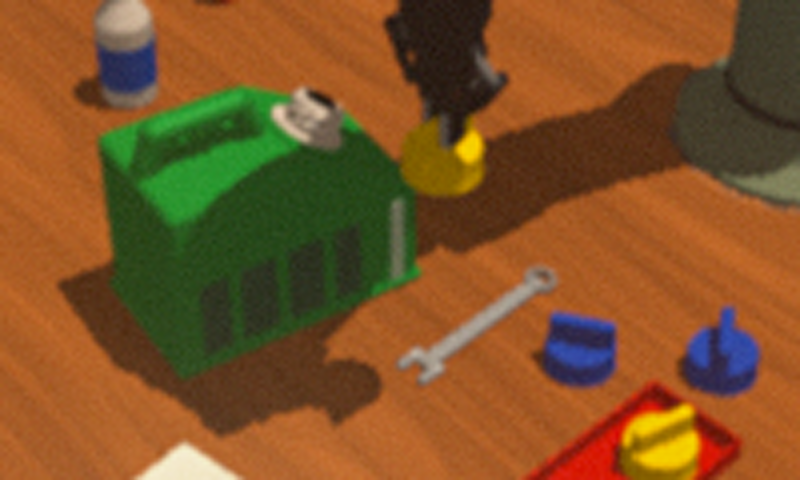

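step_arm([
  [10, -40, 0],
  [20, -80, 0],
  [30, -115, 0],
  [30, -115, 0],
  [30, -115, 0],
], gripper=[0, 0, 0, 0, 0], turn=[0, 0, 0, 0, 0], force=30)

```text
t: 5.35
eef_pos: [530.1, -71.5, 320.3]
orientation: [[-1.0, -0.001, -0.0], [-0.001, 1.0, 0.0], [0.0, 0.0, -1.0]]
force: [-0.1, 0.9, -0.8]
opening: 12.1
```

Run:
```python
from h import *
s=env.sense(); print(s['t'],s['eef_pos'],s['orientation'],s['opening'],s['force'],s['joints'])
np.save("w4pose.npy",np.c_[s['orientation'],s['eef_pos']])
im=env.read_camera("wrist"); cv2.imwrite("pics/w4.png",im[:,:,::-1]); crop(im,80,330,80,300,3,"w4c.png")
np.save("w4.npy",im)
```

```text
5.35 [530.0828 -71.5366 320.2825] [[-1.     -0.0008 -0.    ]
 [-0.0008  1.      0.0004]
 [ 0.      0.0004 -1.    ]] 12.14420103204121 [-0.1114  0.9389 -0.7663] [-0.1119  0.3065  0.1746  1.7544 -0.0597  1.0858  1.6541]
```

View pics/w4.png

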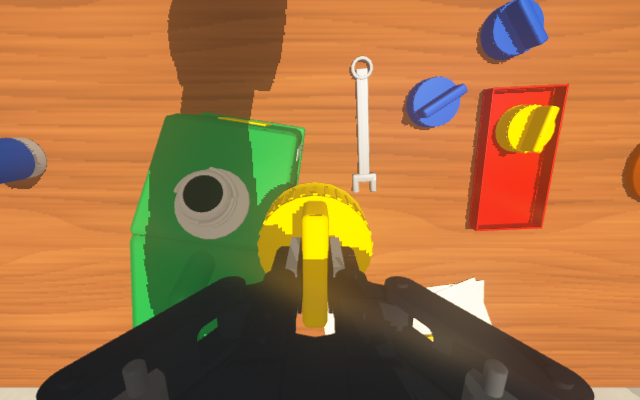

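View pics/w4c.png

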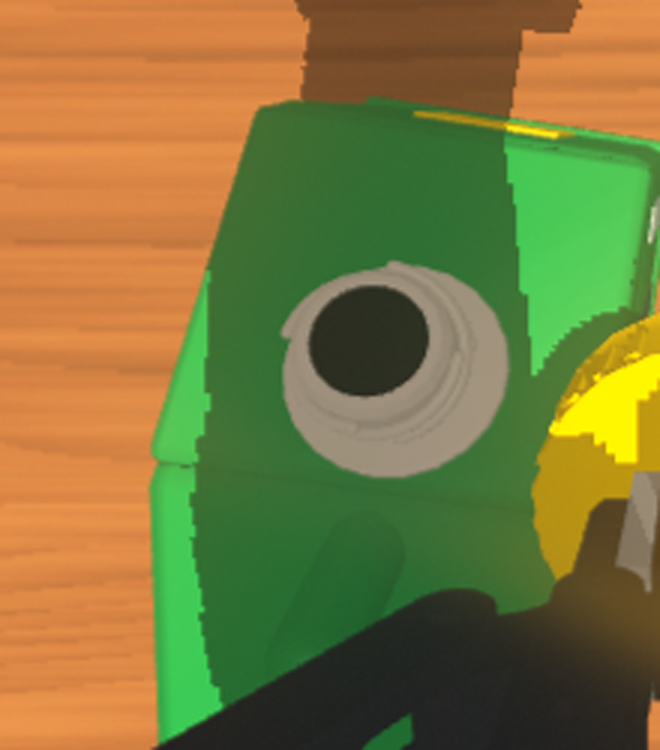

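```bash
cat > fit.py <<'E'
from h import *
from scipy.optimize import least_squares
im=np.load("w4.npy"); hsv=cv2.cvtColor(im,cv2.COLOR_RGB2HSV)
sub=np.zeros(im.shape[:2],bool); sub[150:260,165:262]=1
notgreen=((hsv[...,1]<90)&sub).astype(np.uint8)
dark=((hsv[...,2]<70)&sub).astype(np.uint8)
print(hsv[194,203],hsv[225,215],hsv[240,215],hsv[200,235])
def big(m):
    cs,_=cv2.findContours(m,cv2.RETR_EXTERNAL,cv2.CHAIN_APPROX_NONE); return max(cs,key=cv2.contourArea)[:,0,:]
d=np.zeros_like(dark); d[165:225,175:230]=dark[165:225,175:230]
ch=big(d); eh=cv2.fitEllipse(ch); print("hole",eh)
cn=big(notgreen); ec=cv2.fitEllipse(cv2.convexHull(cn)); print("collar",ec)
p=env.camera_params("wrist");P=np.load("w4pose.npy");W=np.eye(4);W[:3]=P
T=np.linalg.inv(W@p['tool_from_camera'])
def pr(X):
    q=X@T[:3,:3].T+T[:3,3];q=q*[1,-1,-1];u=q@p['mtx'].T;return u[:,:2]/u[:,2:]
def frame(yaw,lean=np.radians(32)):
    cx=np.array([np.cos(yaw),np.sin(yaw),0]);cy=np.array([-np.sin(yaw),np.cos(yaw),0]);cz=np.array([0,0,1.])
    zn=-np.sin(lean)*cx+np.cos(lean)*cz; xn=np.cos(lean)*cx+np.sin(lean)*cz
    return xn,cy,zn
a=np.linspace(0,2*np.pi,120,endpoint=False)
def circ(c,yaw,r,h):
    xn,yn,zn=frame(yaw); return c+h*zn+r*(np.cos(a)[:,None]*xn+np.sin(a)[:,None]*yn)
def ell(e):
    (cx,cy),(w,h),t=e; return np.array([cx,cy,w,h])
def res(v):
    X,Y,yaw,r=v; c=np.array([X,Y,200.])
    h=cv2.fitEllipse(pr(circ(c,yaw,r,0)).astype(np.float32)); k=cv2.fitEllipse(pr(circ(c,yaw,37,-29)).astype(np.float32))
    return np.r_[(ell(h)-ell(eh)),(ell(k)-ell(ec))]
s=least_squares(res,[536,-177,-0.15,17],x_scale=[1,1,.01,1],diff_step=1e-3)
print(s.x,np.degrees(s.x[2]),s.fun)
E
python3 fit.py
python3 - <<'E'
from h import *
# can edges: front slope/crease direction
P=np.load("w4pose.npy")
def oz(c,z): return onz("wrist",np.array(c)/3+[80,80],z)
A=oz((190,466),195);B=oz((530,512),195);d=B-A;print("crease",A,B,np.degrees(np.arctan2(d[1],d[0])))
E
```

```text
[39 76 47] [ 19  55 158] [ 60 131 113] [ 18  57 156]
hole ((202.62623596191406, 193.37615966796875), (34.69327163696289, 38.912418365478516), 67.99903869628906)
collar ((210.3561248779297, 202.62576293945312), (71.19800567626953, 77.97473907470703), 85.21564483642578)
[ 522.6946 -172.6475   -0.2142   16.5675] -12.27337154607173 [ 0.2121 -0.0623  0.1434 -0.126  -0.2368  0.0461 -0.498  -0.1125]
crease [ 566.3046 -235.7159  195.    ] [ 582.171 -127.892  195.   ] 81.6289374774641
```

Run:
```python
from h import *
def oz(c,z): return onz("top",np.array(c)/6+[330,115],z)
for a,b,off in [((425,340),(462,100),0),((205,58),(455,92),-90),((222,318),(415,342),-90),((300,300),(335,80),0),((105,530),(345,562),-90)]:
    A=oz(a,195);B=oz(b,195);d=B-A;print(A,B,np.degrees(np.arctan2(d[1],d[0]))-off if off==0 else (np.degrees(np.arctan2(d[1],d[0]))+90))
print(oz((276,423),200))
```

```text
[ 569.3913 -256.1255  195.    ] [ 701.7839 -275.5201  195.    ] -8.334151242211494
[ 722.4455 -133.9936  195.    ] [ 706.1331 -271.6327  195.    ] -6.758936229471189
[ 579.7025 -144.7838  195.    ] [ 568.2092 -250.6462  195.    ] -6.196265368540963
[ 590.2446 -187.3958  195.    ] [ 711.5858 -205.5303  195.    ] -8.499971215566099
[463.0248 -82.1979 195.    ] [ 447.4222 -213.2856  195.    ] -6.787638599326414
[ 522.3597 -174.2351  200.    ]
```

step_arm([
  [30, -30, 0],
  [60, -60, 0],
  [89, -90, 10],
  [89, -90, 40],
  [89, -90, 80],
  [89, -90, 110],
  [89, -90, 128],
  [89, -90, 128],
  [89, -90, 128],
  [89, -90, 128],
], gripper=[0, 0, 0, 0, 0, 0, 0, 0, 0, 0], turn=[0.05, 0.1, 0.148, 0.148, 0.148, 0.148, 0.148, 0.148, 0.148, 0.148], force=30)

```text
t: 6.4
eef_pos: [441.8, -162.0, 193.3]
orientation: [[-0.989, 0.146, 0.002], [0.146, 0.989, -0.0], [-0.002, 0.0, -1.0]]
force: [0.1, -0.4, -0.0]
opening: 12.2
```

Run:
```python
from h import *
s=env.sense(); print(s['t'],s['eef_pos'],s['orientation'],s['opening'],s['force'],s['joints'])
im=env.read_camera("wrist"); cv2.imwrite("pics/w5.png",im[:,:,::-1])
im=env.read_camera("scene"); crop(im,120,240,200,350,5,"s5c.png")
```

```text
6.4 [ 441.7731 -162.0205  193.3404] [[-0.9892  0.1463  0.0015]
 [ 0.1463  0.9892 -0.0002]
 [-0.0015  0.     -1.    ]] 12.23183079957844 [ 0.1121 -0.4293 -0.0403] [ 0.0479  0.3645  0.224   2.0607 -0.1198  0.7268  1.7711]
```

View pics/w5.png

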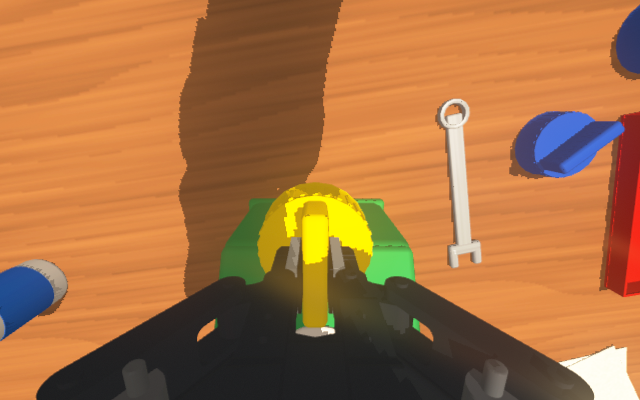

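View pics/s5c.png

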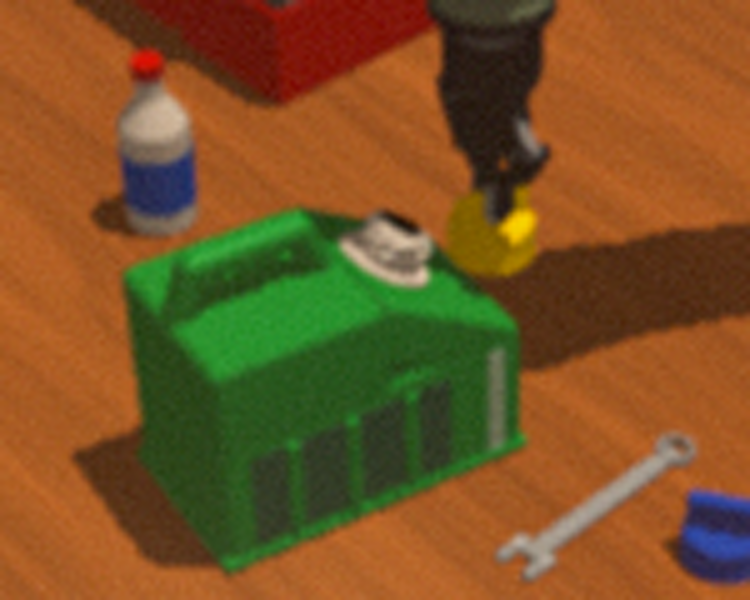

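step_arm([
  [0, 0, 4],
  [0, 0, 7],
  [0, 0, 10],
  [0, 0, 12],
  [0, 0, 14],
  [0, 0, 16],
  [0, 0, 18],
], gripper=[0, 0, 0, 0, 0, 0, 0], turn=[0, 0, 0, 0, 0, 0, 0], force=30)

```text
t: 7.2
eef_pos: [439.0, -162.3, 174.8]
orientation: [[-0.989, 0.148, -0.003], [0.148, 0.989, 0.001], [0.003, 0.001, -1.0]]
force: [-29.9, 5.4, 51.4]
opening: 12.2
```

Run:
```python
from h import *
s=env.sense(); print(s['t'],s['eef_pos'],s['opening'],s['force'],s['moment'])
im=env.read_camera("wrist"); cv2.imwrite("pics/w6.png",im[:,:,::-1])
```

```text
7.2 [ 439.0457 -162.3332  174.7898] 12.159821948477337 [-29.889    5.4436  51.3901] [1.3402 5.9773 0.0857]
```

View pics/w6.png

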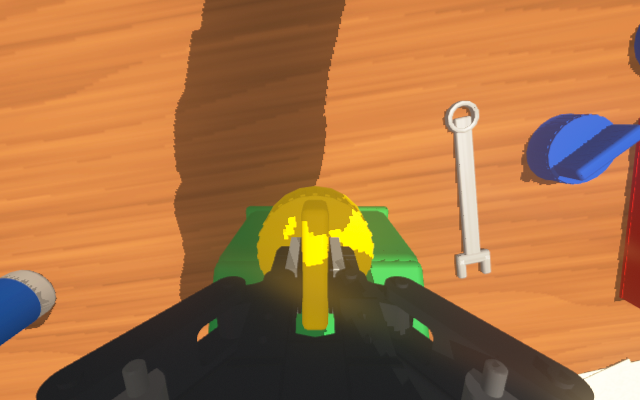

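step_arm([
  [0, 0, -30],
  [0, 0, -70],
  [0, 0, -110],
  [-20, 15, -125],
  [-50, 37, -125],
  [-80, 60, -125],
  [-110, 82, -125],
  [-140, 104, -125],
  [-165, 123, -125],
  [-165, 123, -125],
  [-165, 123, -125],
  [-165, 123, -125],
  [-165, 123, -125],
  [-165, 123, -110],
  [-165, 123, -85],
  [-165, 123, -65],
  [-165, 123, -65],
  [-165, 123, -65],
], gripper=[0, 0, 0, 0, 0, 0, 0, 0, 0, 0, 0, 0, 0, 0, 0, 0, 0, 0], turn=[0, 0, -0.14, -0.28, -0.42, -0.56, -0.7, -0.84, -0.98, -1.12, -1.26, -1.4, -1.5, -1.571, -1.571, -1.571, -1.571, -1.571], force=30)

```text
t: 9.05
eef_pos: [622.1, -65.3, 239.3]
orientation: [[-0.149, -0.989, -0.001], [-0.989, 0.149, 0.001], [-0.0, 0.002, -1.0]]
force: [0.3, 0.5, 0.8]
opening: 12.4
```

Run:
```python
from h import *
s=env.sense(); print(s['t'],s['eef_pos'],s['orientation'],s['opening'],s['force'],s['joints'])
im=env.read_camera("wrist"); cv2.imwrite("pics/w7.png",im[:,:,::-1])
im=env.read_camera("scene"); crop(im,100,240,200,350,5,"s7c.png")
```

```text
9.05 [622.0798 -65.3476 239.3234] [[-0.1494 -0.9888 -0.0015]
 [-0.9888  0.1494  0.0007]
 [-0.0005  0.0016 -1.    ]] 12.352053077082717 [0.3082 0.5451 0.7904] [ 0.6106  0.7007 -0.9658  1.5734  0.6057  1.1942  2.5166]
```

View pics/w7.png

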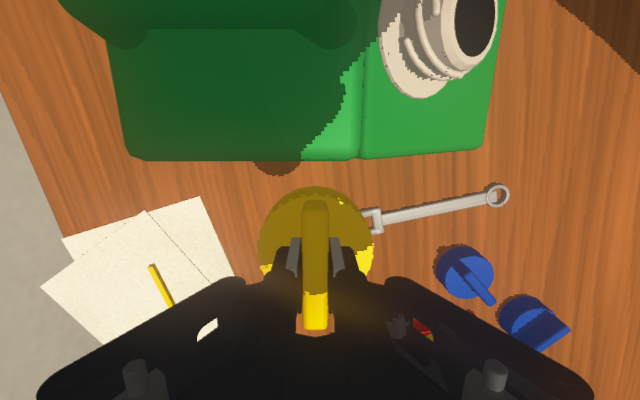

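View pics/s7c.png

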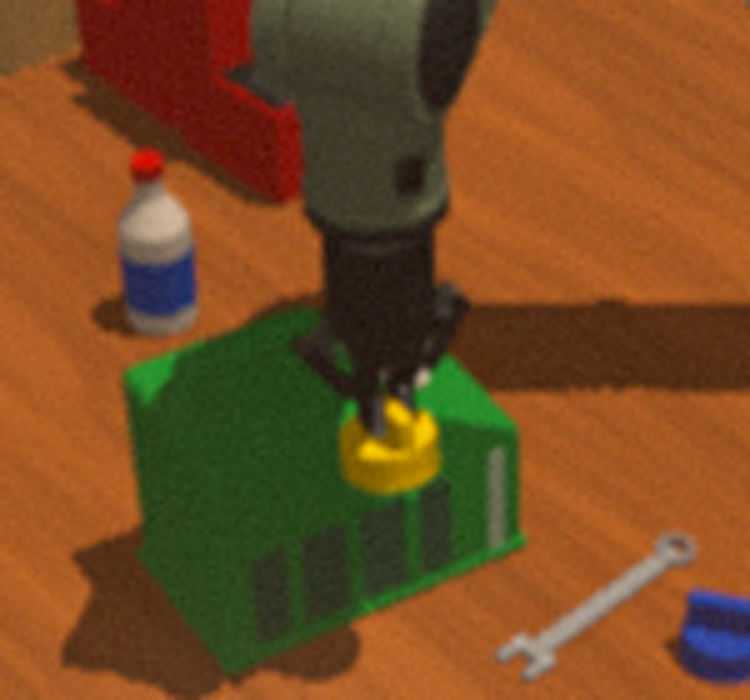

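step_arm([
  [5, 0, 0],
  [9, 0, 0],
  [12, 0, 0],
  [15, 0, 0],
  [18, 0, 0],
  [21, 0, 0],
  [24, 0, 0],
  [27, 0, 0],
  [27, 0, 0],
  [27, 0, 0],
], gripper=[0, 0, 0, 0, 0, 0, 0, 0, 0, 0], turn=[0, 0, 0, 0, 0, 0, 0, 0, 0, 0], force=30)

```text
t: 10.15
eef_pos: [619.0, -89.1, 240.4]
orientation: [[-0.145, -0.989, 0.002], [-0.989, 0.145, 0.004], [-0.004, -0.002, -1.0]]
force: [1.4, 13.0, 7.0]
opening: 11.9
```

Run:
```python
from h import *
s=env.sense(); print(s['t'],s['eef_pos'],s['opening'],s['force'],s['moment'],s['joints'])
im=env.read_camera("wrist"); cv2.imwrite("pics/w8.png",im[:,:,::-1])
```

```text
10.15 [618.9855 -89.0769 240.3584] 11.885971691264851 [ 1.4231 12.9847  6.9961] [ 3.0506 -0.3214 -0.0536] [ 0.6936  0.7349 -1.0541  1.5735  0.664   1.2272  2.5168]
```

View pics/w8.png

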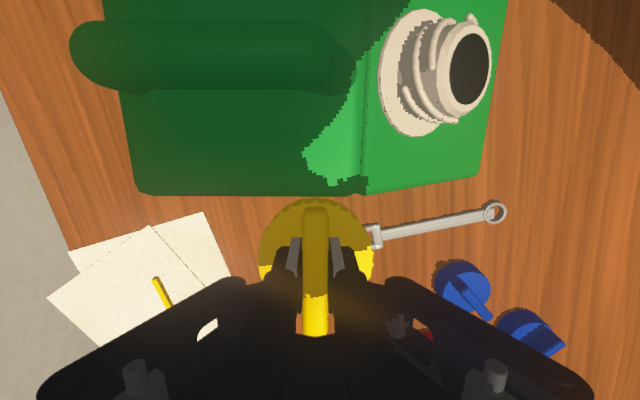

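step_arm([
  [3, 0, 0],
  [6, 0, 0],
  [9, 0, 0],
  [12, 0, 0],
  [14, 0, 0],
  [14, 0, 0],
  [14, 0, 0],
], gripper=[0, 0, 0, 0, 0, 0, 0], turn=[0, 0, 0, 0, 0, 0, 0])

```text
t: 10.9
eef_pos: [617.1, -102.6, 241.2]
orientation: [[-0.145, -0.989, 0.003], [-0.989, 0.145, 0.004], [-0.004, -0.002, -1.0]]
force: [-1.3, 12.8, 18.4]
opening: 12.0
```

Run:
```python
from h import *
s=env.sense(); print(s['t'],s['eef_pos'],s['opening'],s['force'],s['moment'],s['joints'])
im=env.read_camera("wrist"); cv2.imwrite("pics/w9.png",im[:,:,::-1]); crop(im,150,350,225,400,4,"w9c.png")
```

```text
10.9 [ 617.1268 -102.6087  241.2133] 11.984937644697 [-1.3149 12.8233 18.4331] [ 3.224   0.4812 -0.0628] [ 0.735   0.7544 -1.0984  1.5716  0.6947  1.2487  2.5169]
```

View pics/w9c.png

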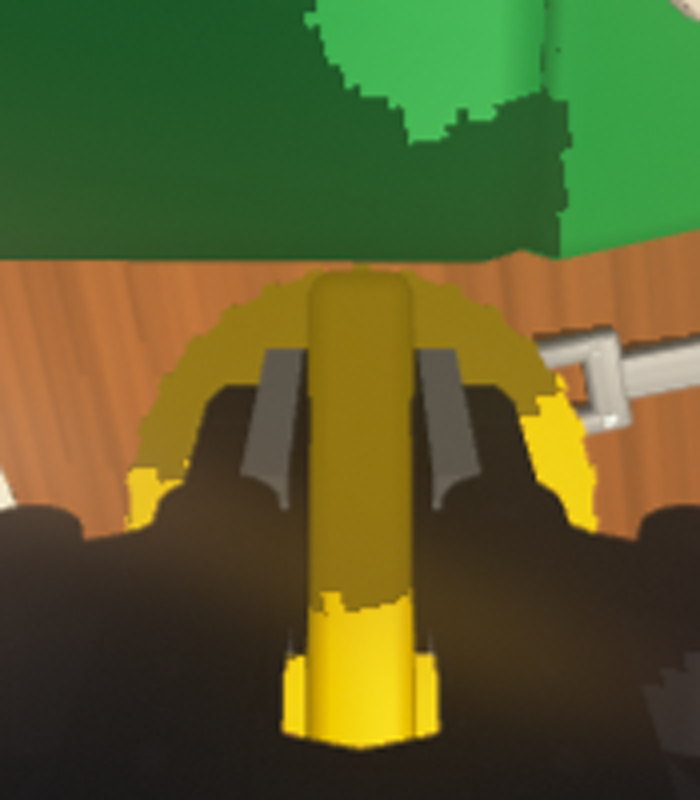

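```bash
cat > tilt.py <<'E'
from h import *
p=env.camera_params("wrist"); T=np.linalg.inv(p['tool_from_camera'])
def prt(X):
    X=np.atleast_2d(X); q=X@T[:3,:3].T+T[:3,3]; q=q*[1,-1,-1];u=q@p['mtx'].T;return u[:,:2]/u[:,2:]
# cap frame in tool: x'= along tool x, up = -z tool. point (a,b,h): a along bar(tool x), b along tool y, h height above lower edge
def cap(pts,x0,z0,th):
    # x0: tool x of lower-edge centre,z0 tool z of lower-edge centre; th tilt: cap bottom moves -x  (cap axis top leans +x)
    pts=np.atleast_2d(pts);a,b,h=pts.T
    ax=np.array([np.sin(th),0,-np.cos(th)]);bx=np.array([np.cos(th),0,np.sin(th)]);
    return np.array([x0,0,z0])+np.outer(a,bx)+np.outer(b,[0,1,0])+np.outer(h,ax)
feat=[(31,0,55),(-31,0,55)]
if __name__=="__main__":
    # initial
    for x0 in (-2,0,2,3,4):
        print(x0,prt(cap(feat,x0,49.4,0))[:,1])
E
python3 tilt.py
```

```text
-2 [218.1944 332.9849]
0 [213.9675 329.714 ]
2 [209.7031 326.4176]
3 [207.5566 324.7597]
4 [205.4006 323.0953]
```

Run:
```python
from tilt import *
for zp in (0,6,12):
  for th in (0,10,20,25,30,35,40):
    t=np.radians(th); # initial lower center rel pivot: (3, 49.4-zp) ; 
    rx,rz=3.0,49.4-zp
    x0=rx*np.cos(t)-rz*np.sin(t); z0=zp+rx*np.sin(t)+rz*np.cos(t)
    f=prt(cap(feat+[(33,0,27),(35,0,0),(31,0,30),(31,6.5,55),(31,-6.5,55),(-31,6.5,55),(-31,-6.5,55)],x0,z0,t))
    print(zp,th,f[:5,1].round(1),(f[5]-f[6])[0].round(1),(f[7]-f[8])[0].round(1))
```

```text
0 0 [207.6 324.8 188.5 175.4 193.5] 29.3 25.7
0 10 [202.8 329.2 193.7 187.5 197.8] 28.0 26.7
0 20 [200.5 332.1 200.5 200.4 203.6] 26.8 27.7
0 25 [200.2 332.8 204.4 207.2 207. ] 26.2 28.2
0 30 [200.4 333.  208.5 214.1 210.7] 25.7 28.7
0 35 [201.2 332.8 212.9 221.1 214.7] 25.2 29.2
0 40 [202.4 331.9 217.6 228.3 218.9] 24.7 29.7
6 0 [207.6 324.8 188.5 175.4 193.5] 29.3 25.7
6 10 [200.6 327.3 191.9 185.9 195.9] 28.1 26.7
6 20 [196.2 327.9 197.  197.4 200. ] 26.9 27.7
6 25 [194.9 327.3 200.  203.4 202.6] 26.3 28.2
6 30 [194.3 326.3 203.4 209.6 205.5] 25.7 28.7
6 35 [194.2 324.6 207.  216.  208.7] 25.1 29.2
6 40 [194.6 322.3 211.  222.5 212.2] 24.6 29.6
12 0 [207.6 324.8 188.5 175.4 193.5] 29.3 25.7
12 10 [198.3 325.4 190.1 184.3 194. ] 28.1 26.8
12 20 [191.9 323.6 193.4 194.3 196.4] 26.9 27.8
12 25 [189.7 321.9 195.7 199.7 198.1] 26.3 28.2
12 30 [188.1 319.5 198.3 205.2 200.2] 25.7 28.7
12 35 [187.2 316.4 201.2 210.9 202.7] 25.1 29.1
12 40 [186.9 312.7 204.4 216.8 205.4] 24.6 29.5
```

Run:
```python
from h import *
a=cv2.imread("pics/w7.png")[175:345,250:380];b=cv2.imread("pics/w9.png")[175:345,250:380]
o=np.hstack([a,b]); o=cv2.convertScaleAbs(o,alpha=1.5,beta=20); cv2.imwrite("pics/cmp.png",cv2.resize(o,None,fx=3,fy=3,interpolation=cv2.INTER_NEAREST))
```

```text
(no output)
```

View pics/cmp.png

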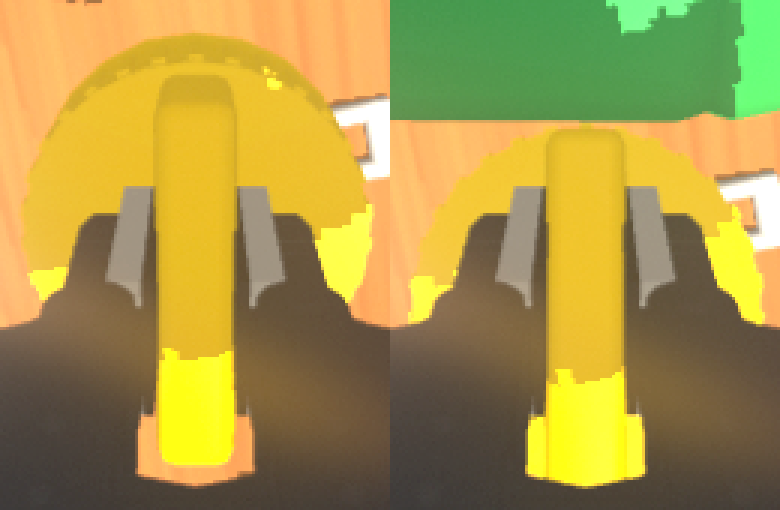

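step_arm([
  [0, 0, -3],
  [3, 0, -5],
  [6, 0, -5],
  [9, 0, -5],
  [12, 0, -5],
  [12, 0, -5],
  [12, 0, -5],
], gripper=[0, 0, 0, 0, 0, 0, 0], turn=[0, 0, 0, 0, 0, 0, 0])

```text
t: 11.65
eef_pos: [614.7, -116.1, 244.7]
orientation: [[-0.146, -0.989, 0.001], [-0.989, 0.146, 0.002], [-0.002, -0.0, -1.0]]
force: [-0.1, 7.5, 3.9]
opening: 12.1
```

Run:
```python
from h import *
s=env.sense(); print(s['t'],s['eef_pos'],s['opening'],s['force'],s['moment'],s['joints'])
im=env.read_camera("wrist"); cv2.imwrite("pics/w10.png",im[:,:,::-1])
b=cv2.convertScaleAbs(im[175:345,230:400,::-1],alpha=1.5,beta=20); cv2.imwrite("pics/w10c.png",cv2.resize(b,None,fx=3,fy=3,interpolation=cv2.INTER_NEAREST))
im=env.read_camera("scene"); crop(im,140,220,250,320,7,"s10c.png")
```

```text
11.65 [ 614.6719 -116.1241  244.7401] 12.088226180883032 [-0.0631  7.4868  3.8937] [ 1.8809  0.0207 -0.0392] [ 0.7745  0.7735 -1.1446  1.5653  0.7238  1.2801  2.5171]
```

View pics/w10c.png

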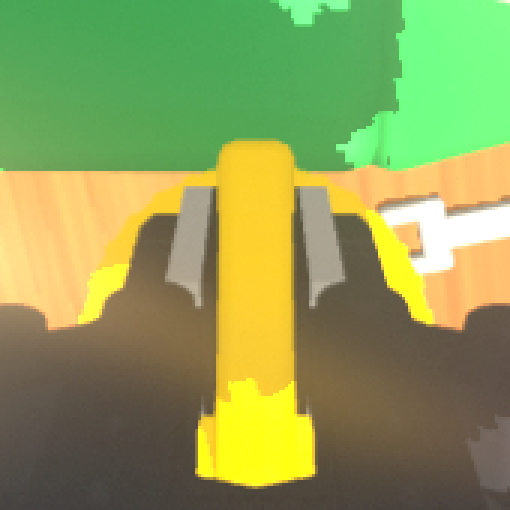

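View pics/s10c.png

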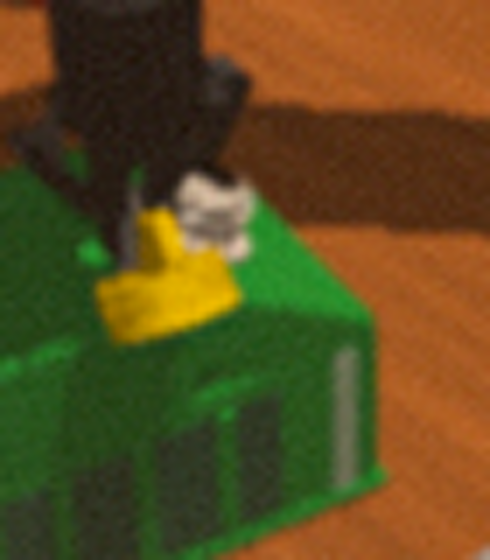

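Run:
```python
from tilt import *
for th in (20,25,30,35,40):
  t=np.radians(th)
  for xs in (-8,-11,-14):
   for zp in (0,6):
    rx,rz=0,49.4-zp
    x0=rx*np.cos(t)-rz*np.sin(t)+xs*np.cos(t); z0=zp+rx*np.sin(t)+rz*np.cos(t)+xs*np.sin(t)
    a=np.linspace(-1.6,1.6,41)
    disc=prt(cap(np.c_[33*np.cos(a),33*np.sin(a),0*a+27],x0,z0,t)); low=prt(cap(np.c_[35*np.cos(a),35*np.sin(a),0*a],x0,z0,t))
    f=prt(cap(feat+[(31,6.5,55),(31,-6.5,55)],x0,z0,t))
    # silhouette row of the disc at |col-315| = 52 (w10c x=100->263)
    def at(d):
        sel=d[:21]; return np.interp(-52,(sel[:,0]-315),sel[:,1])
    print(th,xs,zp,f[0,1].round(1),disc[20,1].round(1),low[20,1].round(1),(f[2]-f[3])[0].round(1),"at52",at(disc).round(1),at(low).round(1),"x0",x0.round(1),z0.round(1))
```

```text
20 -8 0 223.2 219.4 216.6 27.0 at52 253.6 269.2 x0 -24.4 43.7
20 -8 6 219.0 215.8 213.6 27.0 at52 249.9 263.6 x0 -22.4 44.0
20 -11 0 229.5 224.5 221.0 27.0 at52 258.7 271.2 x0 -27.2 42.7
20 -11 6 225.2 221.0 218.0 27.0 at52 255.0 267.2 x0 -25.2 43.0
20 -14 0 235.7 229.7 225.5 27.0 at52 263.8 274.8 x0 -30.1 41.6
20 -14 6 231.5 226.2 222.4 27.1 at52 260.1 271.2 x0 -28.0 42.0
25 -8 0 222.4 222.9 223.1 26.6 at52 257.1 271.0 x0 -28.1 41.4
25 -8 6 217.1 218.5 219.3 26.6 at52 252.6 266.8 x0 -25.6 42.0
25 -11 0 228.5 228.0 227.5 26.6 at52 262.1 274.5 x0 -30.8 40.1
25 -11 6 223.2 223.6 223.7 26.7 at52 257.5 270.3 x0 -28.3 40.7
25 -14 0 234.7 233.1 231.9 26.7 at52 267.1 278.1 x0 -33.6 38.9
25 -14 6 229.4 228.7 228.1 26.8 at52 262.5 273.9 x0 -31.0 39.4
30 -8 0 221.9 226.6 229.7 26.2 at52 260.6 275.1 x0 -31.6 38.8
30 -8 6 215.6 221.4 225.2 26.2 at52 255.2 270.4 x0 -28.6 39.6
30 -11 0 227.9 231.6 234.1 26.3 at52 265.4 278.8 x0 -34.2 37.3
30 -11 6 221.6 226.4 229.5 26.3 at52 260.0 274.1 x0 -31.2 38.1
30 -14 0 233.9 236.7 238.4 26.4 at52 270.3 282.6 x0 -36.8 35.8
30 -14 6 227.6 231.4 233.9 26.4 at52 264.9 277.8 x0 -33.8 36.6
35 -8 0 221.8 230.5 236.5 25.8 at52 264.0 280.0 x0 -34.9 35.9
35 -8 6 214.6 224.5 231.3 25.8 at52 257.8 274.6 x0 -31.4 37.0
35 -11 0 227.6 235.4 240.8 26.0 at52 268.7 283.5 x0 -37.3 34.2
35 -11 6 220.4 229.4 235.5 25.9 at52 262.4 278.1 x0 -33.9 35.2
35 -14 0 233.5 240.4 245.1 26.1 at52 273.4 287.1 x0 -39.8 32.4
35 -14 6 226.2 234.3 239.8 26.1 at52 267.1 281.6 x0 -36.4 33.5
40 -8 0 222.0 234.6 243.4 25.4 at52 267.4 284.7 x0 -37.9 32.7
40 -8 6 214.0 227.8 237.4 25.4 at52 260.4 278.7 x0 -34.0 34.1
40 -11 0 227.6 239.4 247.6 25.6 at52 271.9 288.3 x0 -40.2 30.8
40 -11 6 219.5 232.5 241.6 25.6 at52 264.8 282.2 x0 -36.3 32.2
40 -14 0 233.3 244.3 251.9 25.9 at52 276.5 292.0 x0 -42.5 28.8
40 -14 6 225.1 237.3 245.9 25.8 at52 269.3 285.8 x0 -38.6 30.2
```

step_arm([
  [-25, 0, 0],
  [-30, 0, -30],
  [-30, 0, -70],
  [0, 10, -72],
  [20, 35, -72],
  [35, 60, -72],
  [50, 85, -72],
  [60, 110, -72],
  [70, 130, -72],
  [70, 130, -72],
  [70, 130, -72],
  [70, 130, -72],
  [70, 130, -72],
  [70, 130, -72],
  [70, 130, -60],
  [70, 130, -35],
  [70, 130, -35],
  [70, 130, -35],
], gripper=[0, 0, 0, 0, 0, 0, 0, 0, 0, 0, 0, 0, 0, 0, 0, 0, 0, 0], turn=[0, 0, 0.07, 0.2, 0.34, 0.48, 0.62, 0.76, 0.9, 1.04, 1.18, 1.32, 1.45, 1.571, 1.571, 1.571, 1.571, 1.571], force=40)

```text
t: 13.55
eef_pos: [475.5, -167.4, 279.2]
orientation: [[-0.989, 0.145, -0.001], [0.145, 0.989, 0.001], [0.001, 0.001, -1.0]]
force: [0.2, -1.8, 0.1]
opening: 12.1
```

Run:
```python
from h import *
s=env.sense(); print(s['t'],s['eef_pos'],s['orientation'],s['opening'],s['force'],s['joints'])
im=env.read_camera("wrist"); cv2.imwrite("pics/w11.png",im[:,:,::-1])
im=env.read_camera("scene"); crop(im,120,220,230,340,7,"s11c.png")
```

```text
13.55 [ 475.4508 -167.416   279.1608] [[-0.9895  0.1447 -0.0009]
 [ 0.1447  0.9895  0.0008]
 [ 0.001   0.0007 -1.    ]] 12.05844094684085 [ 0.1854 -1.8247  0.0645] [ 0.9335  0.4215 -0.9358  1.8422  0.3834  1.0726  1.2769]
```

View pics/w11.png

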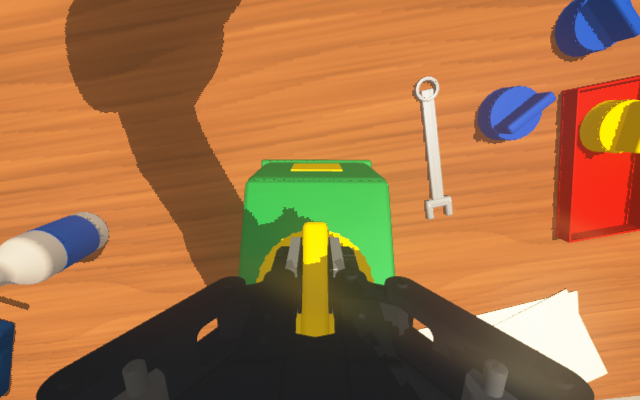

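View pics/s11c.png

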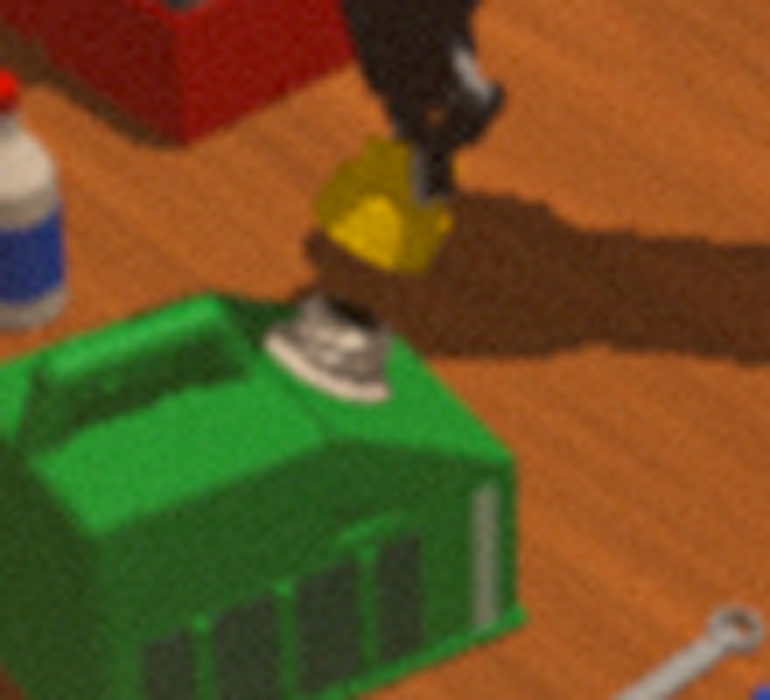

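```bash
cat > ov.py <<'E'
from h import *
import sys
def overlay(name,th,x0,z0,neck=(522.5,-173.5,200),yaw=-8.5):
    s=env.sense();R=s['orientation'];P=s['eef_pos']
    from tilt import cap
    a=np.linspace(0,2*np.pi,60)
    im=env.read_camera("scene")[:,:,::-1]; r0,c0,f=120,230,7
    big=cv2.resize(im[r0:r0+85,c0:c0+110],None,fx=f,fy=f,interpolation=cv2.INTER_CUBIC)
    def draw(Pts,col):
        q=((proj("scene",Pts)-[c0,r0]+.5)*f).astype(np.int32); cv2.polylines(big,[q],False,col,1)
    t=np.radians(th)
    for r,h in ((35,0),(33,27)):
        draw(cap(np.c_[r*np.cos(a),r*np.sin(a),0*a+h],x0,z0,t)@R.T+P,(255,0,0))
    draw(cap([(31,0,27),(31,0,55),(-31,0,55),(-31,0,27)],x0,z0,t)@R.T+P,(255,0,255))
    y=np.radians(yaw);cx=np.array([np.cos(y),np.sin(y),0]);cy=np.array([-np.sin(y),np.cos(y),0]);l=np.radians(32)
    zn=-np.sin(l)*cx+np.cos(l)*np.array([0,0,1]);xn=np.cos(l)*cx+np.sin(l)*np.array([0,0,1])
    for r,h in ((21.5,0),(37,-29)):
        draw(np.array(neck)+h*zn+r*(np.outer(np.cos(a),xn)+np.outer(np.sin(a),cy)),(0,0,255))
    draw(np.array([np.array(neck)-29*zn,np.array(neck)+70*zn]),(0,255,255))
    cv2.imwrite("pics/"+name,big)
E
python3 - <<'E'
from ov import *
overlay("o11.png",34,-34.5,36.2)
E
```

```text
(no output)
```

View pics/o11.png

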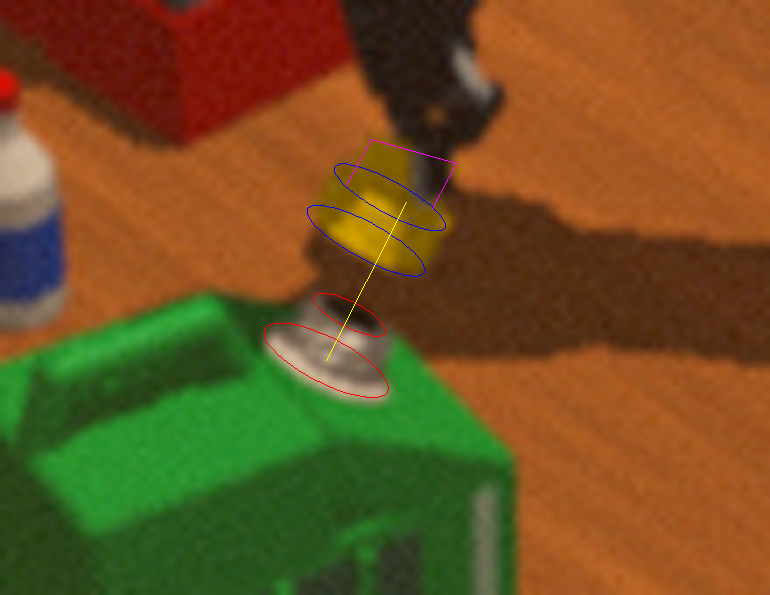

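step_arm([
  [8, 0, 0],
  [3, 0, 8],
  [-2, 0, 17],
  [-7, 0, 25],
  [-10, 0, 30],
  [-10, 0, 30],
  [-10, 0, 30],
], gripper=[0, 0, 0, 0, 0, 0, 0], turn=[0, 0, 0, 0, 0, 0, 0], force=40)

```text
t: 14.4
eef_pos: [485.5, -168.8, 249.2]
orientation: [[-0.989, 0.147, -0.0], [0.147, 0.989, 0.0], [0.0, 0.0, -1.0]]
force: [-0.2, -0.6, -0.3]
opening: 12.2
```

Run:
```python
from ov import *
s=env.sense(); print(s['t'],s['eef_pos'],s['opening'],s['force'])
overlay("o12.png",34,-31,36.2)
P=s['eef_pos'];R=s['orientation'];C=P+R@[-31,0,36.2];print(C)
```

```text
14.4 [ 485.5321 -168.8287  249.1658] 12.16303224598817 [-0.1601 -0.6117 -0.2715]
[ 516.1845 -173.3672  212.9543]
```

View pics/o12.png

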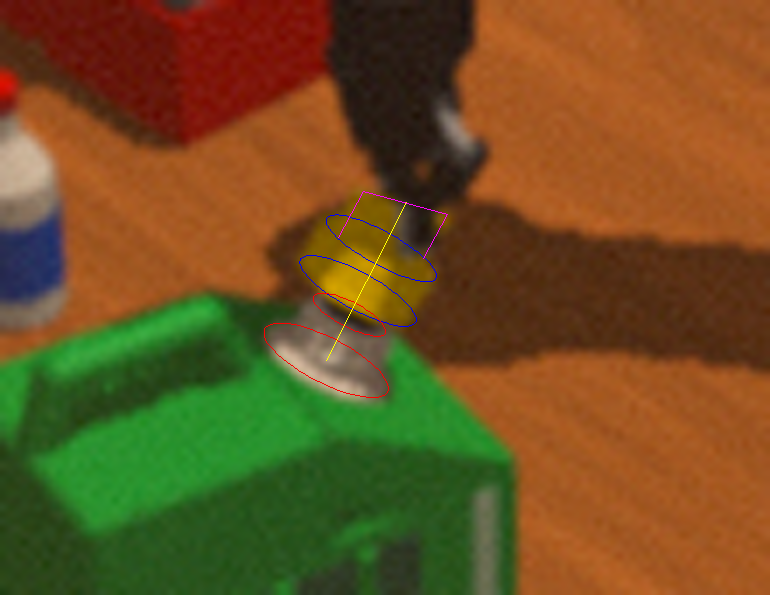

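step_arm([
  [2, 0, 0],
  [0, 0, 3.5],
  [-2, 0, 7],
  [-4, 0, 10],
  [-6, 0, 13.5],
  [-7.5, 0, 16],
  [-9, 0, 18],
  [-9, 0, 18],
], gripper=[0, 0, 0, 0, 0, 0, 0, 0], turn=[0, 0, 0, 0, 0, 0, 0, 0], force=40)

```text
t: 15.25
eef_pos: [494.1, -170.6, 230.9]
orientation: [[-0.989, 0.147, -0.001], [0.147, 0.989, -0.0], [0.001, -0.0, -1.0]]
force: [-2.1, -1.7, -2.1]
opening: 12.3
```

Run:
```python
from ov import *
s=env.sense(); print(s['t'],s['eef_pos'],s['opening'],s['force'],s['moment'])
overlay("o13.png",34,-31,36.2)
im=env.read_camera("wrist"); cv2.imwrite("pics/w13.png",im[150:350,200:440,::-1])
```

```text
15.25 [ 494.0806 -170.5866  230.855 ] 12.32079960138656 [-2.1109 -1.7405 -2.1004] [-0.4585  0.5721 -0.0511]
```

View pics/o13.png

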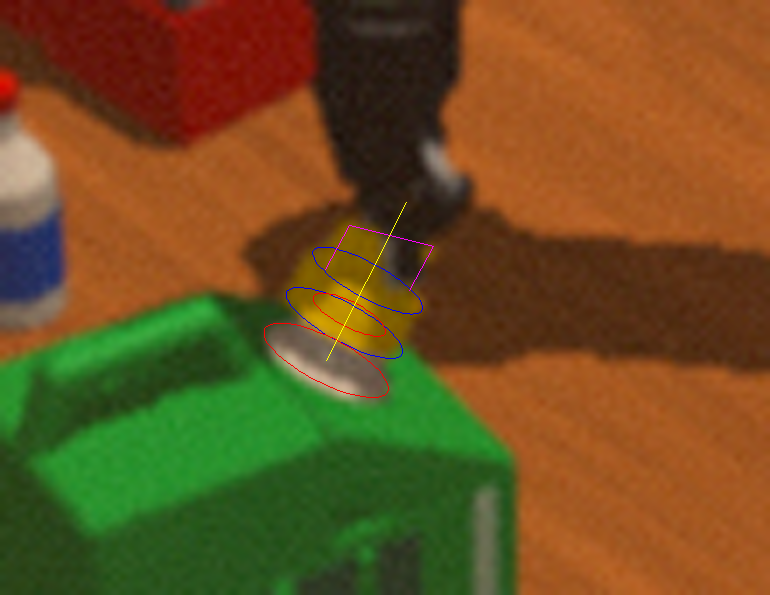

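View pics/w13.png

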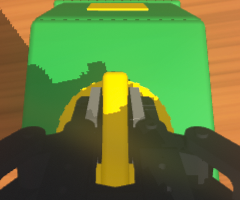

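step_arm([
  [-1, 0, 1.7],
  [-2, 0, 3.4],
  [-3, 0, 5],
  [-3, 0, 5],
], gripper=[0, 0, 0, 0], turn=[0, 0, 0, 0], force=40)

```text
t: 15.75
eef_pos: [495.8, -172.1, 227.3]
orientation: [[-0.989, 0.149, -0.003], [0.149, 0.989, -0.003], [0.003, -0.003, -1.0]]
force: [-26.6, -7.1, 34.3]
opening: 11.9
```

step_arm([
  [1, 0, -1.7],
  [1, 0, -1.7],
  [1, 0, -1.7],
  [1, 0, -1.7],
  [1, 0, -1.7],
  [1, 0, -1.7],
  [1, 0, -1.7],
  [1, 0, -1.7],
  [1, 0, -1.7],
], gripper=[0, 20, 20, 20, 20, 20, 20, 20, 20], turn=[0, 0, 0, -0.12, -0.24, -0.36, -0.48, -0.52, -0.52], force=30)

```text
t: 16.65
eef_pos: [496.2, -172.4, 227.9]
orientation: [[-0.932, -0.363, -0.0], [-0.363, 0.932, -0.002], [0.001, -0.001, -1.0]]
force: [-2.4, -10.4, 2.9]
opening: 17.4
```

Run:
```python
from ov import *
s=env.sense(); print(s['t'],s['eef_pos'],s['opening'],s['force'],s['moment'],s['joints'])
overlay("o14.png",34,-31,36.2)
im=env.read_camera("wrist"); crop(im,150,350,200,440,3,"w14.png")
```

```text
16.65 [ 496.2067 -172.3519  227.9089] 17.418214262851393 [ -2.3714 -10.4434   2.9286] [-2.2374  0.6626 -0.4389] [ 0.9424  0.5619 -1.007   1.8489  0.5511  1.0409  1.6546]
```

View pics/o14.png

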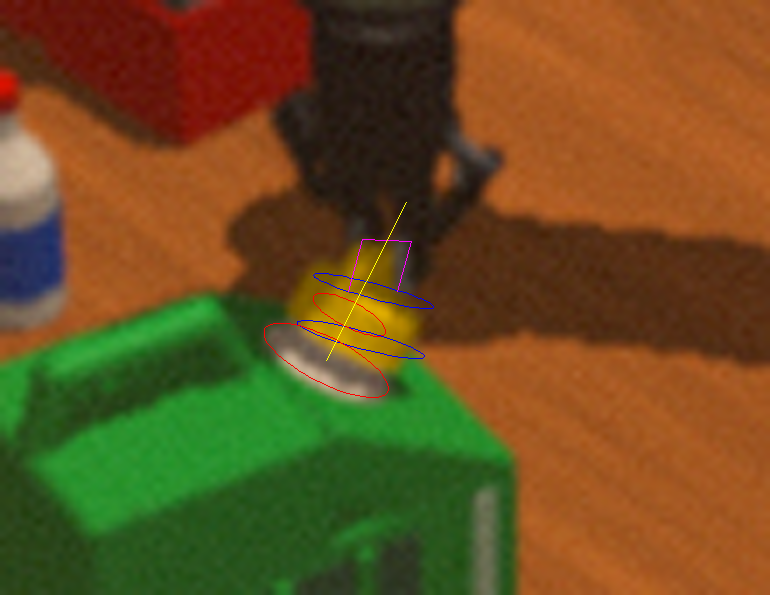

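View pics/w14.png

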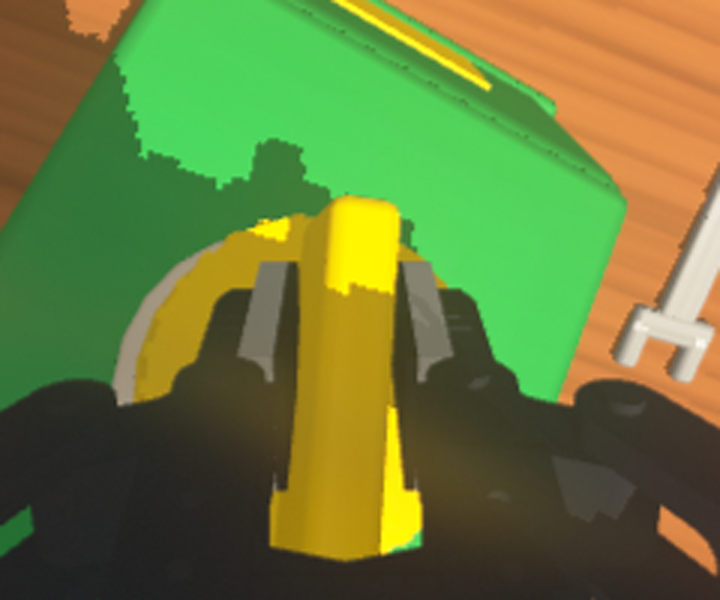

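step_arm([
  [0, 0, 0],
  [0, 0, 0],
  [-1, -0.5, 1.7],
  [-1.9, -1, 3.4],
  [-2.8, -1.6, 5.1],
  [-2.8, -1.6, 5.1],
], gripper=[0, 0, 0, 0, 0, 0], turn=[0, 0, 0, 0, 0, 0], force=20)

```text
t: 17.35
eef_pos: [497.5, -171.5, 223.6]
orientation: [[-0.932, -0.363, -0.005], [-0.363, 0.932, -0.002], [0.005, -0.0, -1.0]]
force: [-27.5, 0.1, 31.0]
opening: 16.6
```

Run:
```python
from ov import *
s=env.sense(); print(s['t'],s['eef_pos'],s['opening'],s['force'],s['moment'],s['joints'])
overlay("o15.png",34,-31,36.2)
im=env.read_camera("wrist"); crop(im,150,350,200,440,3,"w15.png")
```

```text
17.35 [ 497.4719 -171.4996  223.5848] 16.648757513299845 [-27.5188   0.1296  31.0424] [-0.6381  5.4617 -0.4907] [ 0.9326  0.57   -1.0008  1.848   0.5574  1.0403  1.6465]
```

View pics/o15.png

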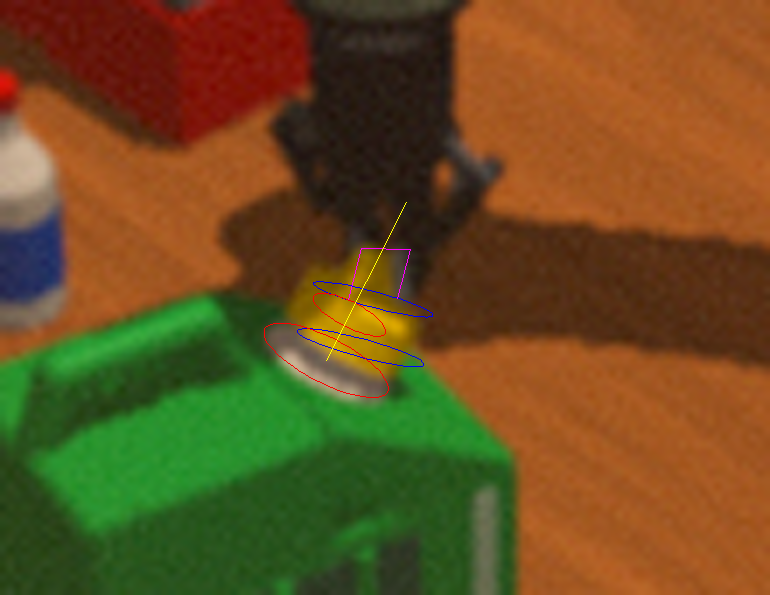

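View pics/w15.png

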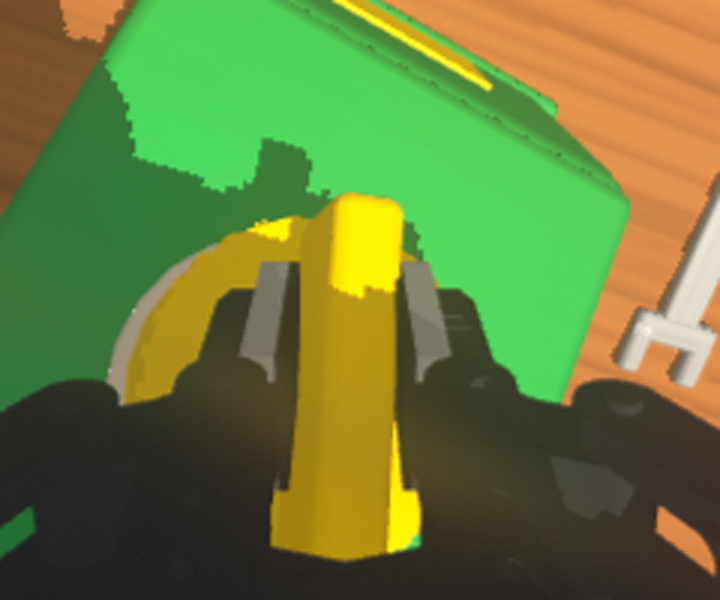

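```bash
cat > ov2.py <<'E'
from h import *
def ov2(name,d,yaw=-8.5,neck=(522.5,-173.5,200),phi=None):
    im=env.read_camera("scene")[:,:,::-1]; r0,c0,f=140,255,12
    o=[]
    a=np.linspace(0,2*np.pi,60)
    y=np.radians(yaw);cx=np.array([np.cos(y),np.sin(y),0]);cy=np.array([-np.sin(y),np.cos(y),0]);l=np.radians(32)
    zn=-np.sin(l)*cx+np.cos(l)*np.array([0,0,1]);xn=np.cos(l)*cx+np.sin(l)*np.array([0,0,1])
    for dd in d:
        big=cv2.resize(im[r0:r0+48,c0:c0+42],None,fx=f,fy=f,interpolation=cv2.INTER_CUBIC)[:, :]
        big=cv2.convertScaleAbs(big,alpha=1.4,beta=15)
        def draw(Pts,col):
            q=((proj("scene",Pts)-[c0,r0]+.5)*f).astype(np.int32); cv2.polylines(big,[q],False,col,1)
        if dd is not None:
          for r,h in ((35,0),(33,27)):
            draw(np.array(neck)+(h-dd)*zn+r*(np.outer(np.cos(a),xn)+np.outer(np.sin(a),cy)),(255,0,0))
          draw(np.array(neck)-29*zn+37*(np.outer(np.cos(a),xn)+np.outer(np.sin(a),cy)),(0,0,255))
          if phi is not None:
            u=np.cos(np.radians(phi))*xn+np.sin(np.radians(phi))*cy
            B=np.array(neck)-dd*zn
            draw(np.array([B+27*zn+31*u,B+55*zn+31*u,B+55*zn-31*u,B+27*zn-31*u]),(255,0,255))
        o.append(big)
    cv2.imwrite("pics/"+name,cv2.resize(np.hstack(o),None,fx=0.75,fy=.75))
E
python3 - <<'E'
from ov2 import *
ov2("v15.png",[8,16],phi=20)
E
```

```text
(no output)
```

View pics/v15.png

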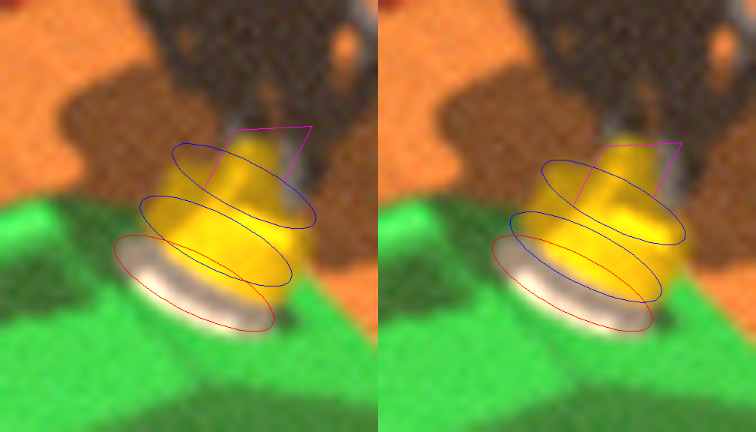

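step_arm([
  [0, 0, -4],
  [-4, -1, -8],
  [-7.5, -1.5, -10],
  [-7.5, -1.5, -10],
  [-7.5, -1.5, -10],
  [-7.5, -1.5, -10],
  [-7.5, -1.5, -10],
  [-7.5, -1.5, -10],
  [-7.5, -1.5, -10],
  [-7.5, -1.5, -10],
], gripper=[22, 22, 22, 22, 22, 22, 22, 22, 22, 22], turn=[0, 0, 0, 0.1, 0.2, 0.3, 0.4, 0.5, 0.6, 0.6], force=20)

```text
t: 18.5
eef_pos: [507.7, -169.6, 233.2]
orientation: [[-0.974, 0.227, 0.001], [0.227, 0.974, -0.0], [-0.001, 0.0, -1.0]]
force: [0.3, 0.0, 1.7]
opening: 19.4
```

Run:
```python
from ov2 import *
s=env.sense(); print(s['t'],s['eef_pos'],s['opening'],s['force'],s['moment'],s['joints'])
ov2("v16.png",[16,20],phi=-5)
im=env.read_camera("wrist"); crop(im,150,350,200,440,3,"w16.png")
```

```text
18.5 [ 507.7242 -169.5876  233.2472] 19.367409134303305 [0.2972 0.049  1.6887] [-0.1331 -0.2074  0.0575] [ 0.8358  0.5166 -0.8597  1.8234  0.4575  1.0115  1.1324]
```

View pics/v16.png

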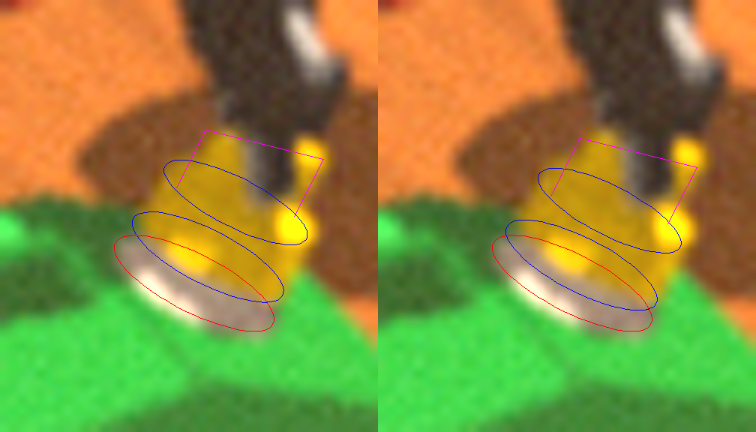

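View pics/w16.png

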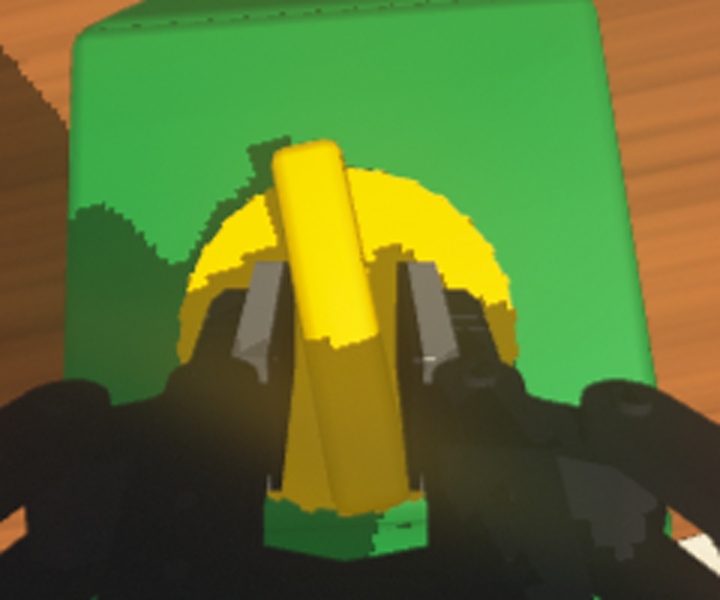

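step_arm([
  [0, 0, 0],
  [0, 0, 0],
  [0, 0, 0],
  [-1, 0, 1],
  [-1, 0, 1],
  [-1, 0, 1],
  [-1, 0, 1],
], gripper=[22, 22, 22, 22, 22, 22, 22], turn=[0.1, 0.2, 0.3, 0.4, 0.5, 0.6, 0.6], force=20)

```text
t: 19.3
eef_pos: [510.7, -167.8, 232.9]
orientation: [[-0.682, 0.731, 0.006], [0.731, 0.682, -0.0], [-0.004, 0.004, -1.0]]
force: [13.2, 8.5, 2.8]
opening: 19.4
```

Run:
```python
from ov2 import *
s=env.sense(); print(s['t'],s['eef_pos'],s['orientation'][:,0],s['opening'],s['force'],s['moment'],s['joints'])
ov2("v17.png",[16,20],phi=-30)
im=env.read_camera("wrist"); crop(im,150,350,200,440,3,"w17.png")
```

```text
19.3 [ 510.7267 -167.8314  232.8653] [-0.6824  0.7309 -0.004 ] 19.353894733518548 [13.1874  8.4607  2.8451] [ 0.6134 -3.1187  4.5631] [ 0.7377  0.4788 -0.7181  1.8256  0.3755  0.9714  0.6122]
```

View pics/v17.png

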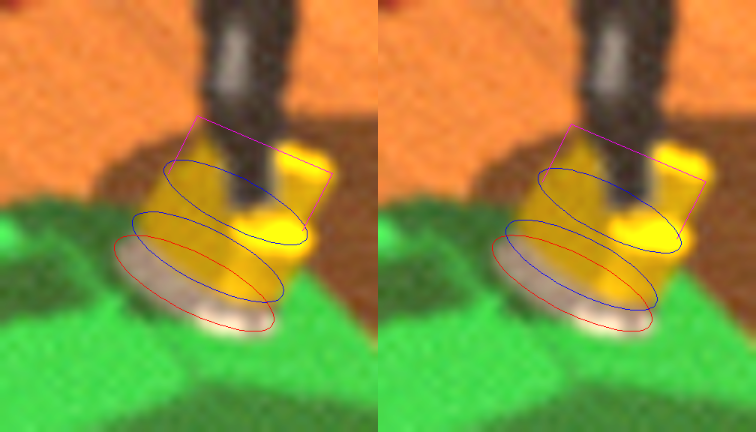

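View pics/w17.png

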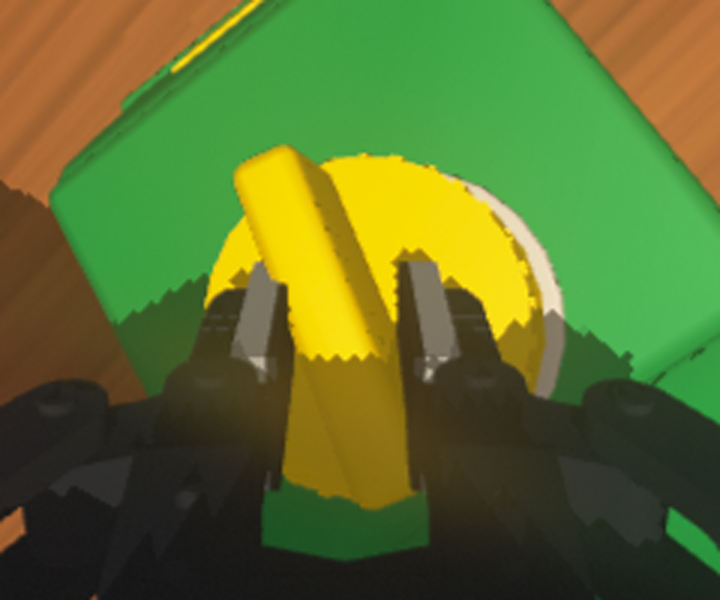

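step_arm([
  [0, 0, 0],
  [0, 0, 0],
  [0, 0, -5],
  [0, 0, -30],
  [0, 0, -60],
  [40, 0, -70],
  [45, 0, -70],
  [45, 0, -70],
  [45, 0, -70],
], gripper=[22, 22, 40, 40, 40, 40, 40, 40, 40], turn=[-0.12, -0.24, -0.3, -0.3, -0.3, -0.2, -0.2, -0.2, -0.2], force=20)

```text
t: 20.3
eef_pos: [477.8, -137.5, 301.6]
orientation: [[-0.81, 0.586, -0.0], [0.586, 0.81, -0.0], [0.0, -0.0, -1.0]]
force: [0.8, -0.6, -0.7]
opening: 34.2
```

Run:
```python
from ov2 import *
s=env.sense(); print(s['t'],s['eef_pos'],s['orientation'][:,0],s['opening'],s['force'],s['moment'],s['joints'])
ov2("v18.png",[16,20],phi=-15)
im=env.read_camera("wrist"); cv2.imwrite("pics/w18.png",im[:,:,::-1])
```

```text
20.3 [ 477.7724 -137.4914  301.6034] [-0.8102  0.5862  0.0002] 34.20570566440625 [ 0.7871 -0.5836 -0.7293] [-0.0375  0.0165  0.0265] [ 0.8155  0.3497 -0.832   1.8324  0.2903  1.0865  0.8208]
```

View pics/v18.png

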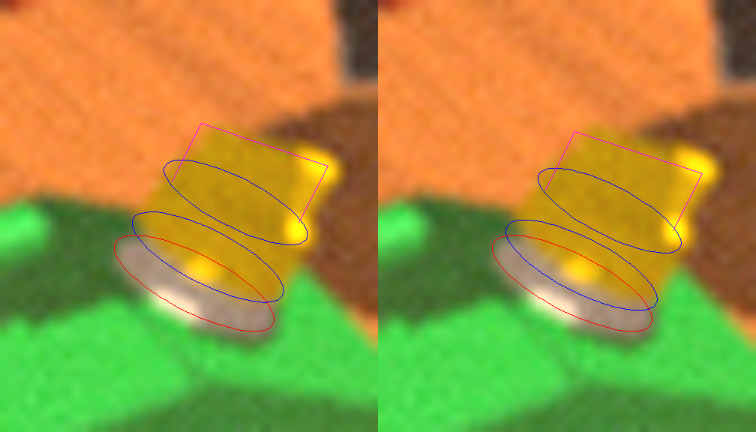

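View pics/w18.png

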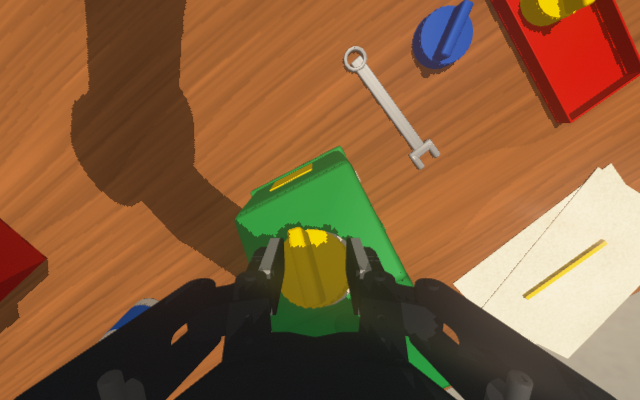

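step_arm([
  [-40, 0, -10],
  [-80, 0, -10],
  [-110, 0, -10],
  [-110, 0, -10],
  [-110, 0, -10],
], gripper=[40, 40, 40, 40, 40], turn=[-0.1, -0.2, -0.3, -0.4, -0.4])

```text
t: 20.9
eef_pos: [566.9, -202.0, 310.6]
orientation: [[-0.975, 0.224, -0.001], [0.224, 0.975, 0.002], [0.002, 0.002, -1.0]]
force: [0.3, -0.2, 0.6]
opening: 34.3
```

Run:
```python
from ov2 import *
s=env.sense(); print(s['t'],s['eef_pos'],s['orientation'][:,0],s['joints'])
im=env.read_camera("wrist"); cv2.imwrite("pics/w19.png",im[:,:,::-1])
np.save("w19.npy",im);np.save("w19pose.npy",np.c_[s['orientation'],s['eef_pos']])
```

```text
20.9 [ 566.95   -201.9708  310.55  ] [-0.9746  0.2241  0.0018] [ 0.8135  0.5455 -0.8611  1.5562  0.4271  1.2403  1.2281]
```

View pics/w19.png

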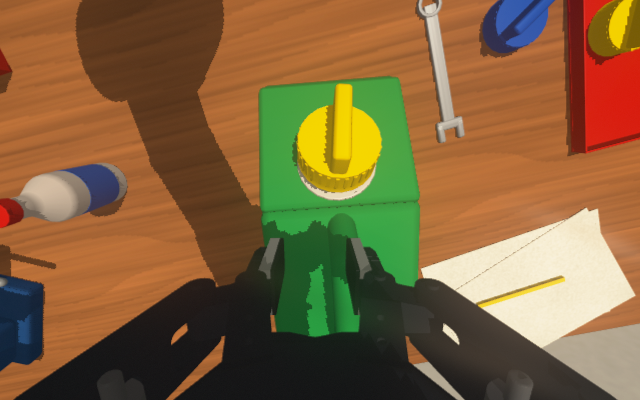

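```bash
cat > ov3.py <<'E'
from h import *
def ov3(src,pose,name,ds,phis,neck=(522.5,-173.5,200),yaw=-8.5,box=(60,230,230,430),f=2):
    im=np.load(src)[:,:,::-1];P=np.load(pose);W=np.eye(4);W[:3]=P
    p=env.camera_params("wrist");T=np.linalg.inv(W@p['tool_from_camera'])
    def pr(X):
        q=X@T[:3,:3].T+T[:3,3];q=q*[1,-1,-1];u=q@p['mtx'].T;return u[:,:2]/u[:,2:]
    a=np.linspace(0,2*np.pi,60);o=[]
    y=np.radians(yaw);cx=np.array([np.cos(y),np.sin(y),0]);cy=np.array([-np.sin(y),np.cos(y),0]);l=np.radians(32)
    zn=-np.sin(l)*cx+np.cos(l)*np.array([0,0,1]);xn=np.cos(l)*cx+np.sin(l)*np.array([0,0,1]);n=np.array(neck)
    r0,r1,c0,c1=box
    for d,phi in zip(ds,phis):
        big=cv2.resize(im[r0:r1,c0:c1],None,fx=f,fy=f,interpolation=cv2.INTER_CUBIC)
        def draw(Pts,col):
            q=((pr(Pts)-[c0,r0]+.5)*f).astype(np.int32); cv2.polylines(big,[q],False,col,1)
        for r,h in ((35,0),(33,27)): draw(n+(h-d)*zn+r*(np.outer(np.cos(a),xn)+np.outer(np.sin(a),cy)),(255,0,0))
        draw(n-29*zn+37*(np.outer(np.cos(a),xn)+np.outer(np.sin(a),cy)),(0,0,255))
        u=np.cos(np.radians(phi))*xn+np.sin(np.radians(phi))*cy;v=np.cross(zn,u);B=n+(55-d)*zn
        draw(np.array([B+31*u+6.5*v,B+31*u-6.5*v,B-31*u-6.5*v,B-31*u+6.5*v,B+31*u+6.5*v]),(255,0,255))
        o.append(big)
    cv2.imwrite("pics/"+name,np.hstack(o))
E
python3 - <<'E'
from ov3 import *
ov3("w19.npy","w19pose.npy","ov19.png",[16,19],[-10,-16])
E
```

```text
(no output)
```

View pics/ov19.png

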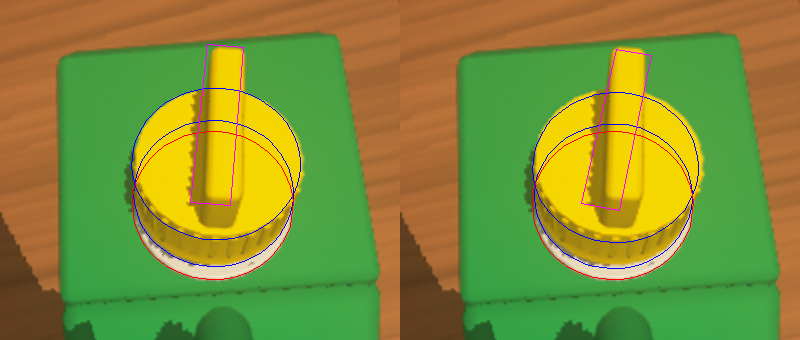

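step_arm([
  [30, 8, 10],
  [65, 18, 20],
  [65, 18, 50],
  [65, 18, 75],
  [65, 18, 82],
  [65, 18, 82],
  [65, 18, 82],
  [65, 18, 82],
  [65, 18, 82],
  [65, 18, 82],
  [65, 18, 82],
  [65, 18, 82],
  [65, 18, 82],
], gripper=[40, 40, 40, 40, 40, 20, 20, 20, 20, 20, 20, 20, 20], turn=[-0.05, -0.05, -0.05, -0.05, -0.05, -0.05, -0.05, -0.05, -0.15, -0.27, -0.4, -0.52, -0.58], force=20)

```text
t: 22.25
eef_pos: [507.7, -171.0, 231.3]
orientation: [[-0.938, -0.345, 0.001], [-0.345, 0.938, -0.002], [-0.0, -0.002, -1.0]]
force: [-2.3, -6.5, 9.0]
opening: 17.0
```

Run:
```python
from ov2 import *
s=env.sense(); print(s['t'],s['eef_pos'],s['orientation'][:,0],s['opening'],s['force'],s['moment'],s['joints'])
im=env.read_camera("wrist"); crop(im,150,350,200,440,3,"w20.png")
```

```text
22.25 [ 507.7058 -170.9667  231.2588] [-0.9385 -0.3454 -0.0005] 16.95118635635242 [-2.3124 -6.4992  8.9713] [-1.5977  0.3738 -0.2632] [ 0.9196  0.5697 -0.9958  1.821   0.5494  1.055   1.6355]
```

View pics/w20.png

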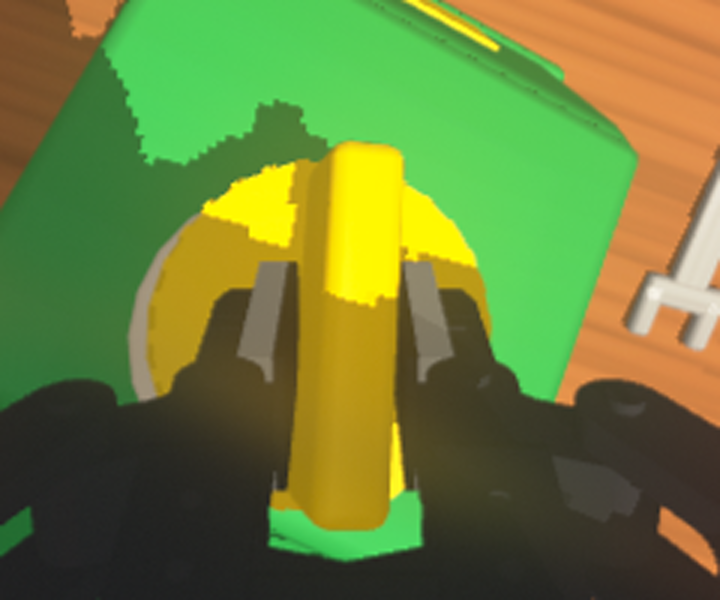

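step_arm([
  [0, 0, 0],
  [0, 0, 0],
  [2.3, 1.3, -4.2],
  [4.6, 2.5, -8.5],
  [7, 3.8, -13],
  [11, 6, -20],
  [18.5, 10, -34],
  [28, 15, -51],
], gripper=[0, 0, 0, 0, 0, 0, 0, 0], turn=[0, 0, 0, 0, 0, 0, 0, 0], force=60)

```text
t: 23.1
eef_pos: [475.4, -164.3, 282.0]
orientation: [[-0.938, -0.345, -0.0], [-0.345, 0.938, 0.0], [0.0, 0.001, -1.0]]
force: [0.0, -1.0, -0.3]
opening: 12.1
```

Run:
```python
from ov2 import *
s=env.sense(); print(s['t'],s['eef_pos'],s['orientation'][:,0],s['opening'],s['force'],s['moment'],s['joints'])
im=env.read_camera("wrist"); cv2.imwrite("pics/w21.png",im[:,:,::-1])
im=env.read_camera("scene"); crop(im,110,220,230,340,7,"s21c.png")
```

```text
23.1 [ 475.3714 -164.2812  281.9554] [-0.9384 -0.3455  0.0001] 12.130931747154081 [ 0.0054 -1.0419 -0.3363] [-0.0173 -0.0023 -0.0059] [ 1.0118  0.4624 -1.0674  1.8386  0.4507  1.1105  1.7043]
```

View pics/w21.png

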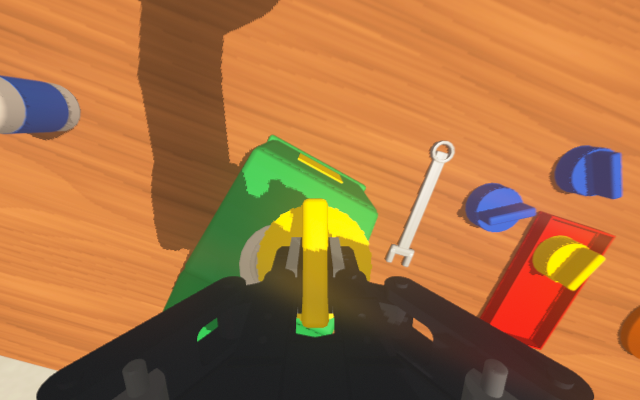

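View pics/s21c.png

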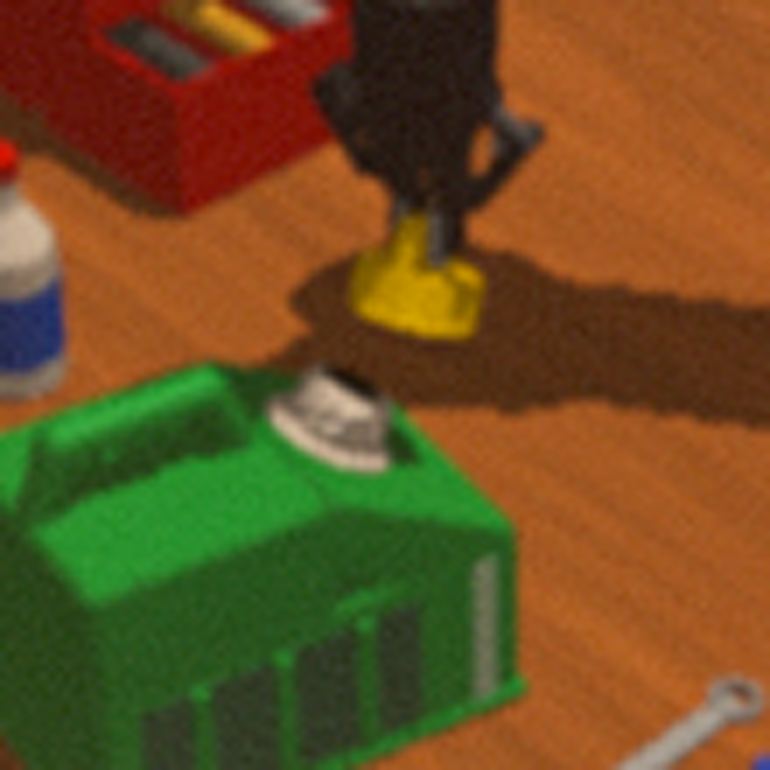

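step_arm([
  [-20, 34, -10],
  [-42, 70, -10],
  [-63, 105, -10],
  [-84, 140, -10],
  [-105, 175, -10],
  [-126, 210, -10],
  [-147, 245, -10],
  [-168, 280, -10],
  [-188, 313, -10],
  [-207, 346, 0],
  [-207, 346, 45],
  [-207, 346, 90],
  [-207, 346, 135],
  [-207, 346, 170],
  [-207, 346, 200],
  [-207, 346, 210],
  [-207, 346, 210],
], gripper=[0, 0, 0, 0, 0, 0, 0, 0, 0, 0, 0, 0, 0, 0, 0, 0, 0], turn=[0.04, 0.08, 0.12, 0.16, 0.2, 0.24, 0.28, 0.32, 0.353, 0.353, 0.353, 0.353, 0.353, 0.353, 0.353, 0.353, 0.353], force=60)

```text
t: 24.9
eef_pos: [550.4, 231.3, 70.3]
orientation: [[-1.0, 0.001, -0.002], [0.001, 1.0, -0.0], [0.002, -0.0, -1.0]]
force: [0.1, -0.1, 0.0]
opening: 11.8
```

Run:
```python
from h import *
s=env.sense(); print(s['t'],s['eef_pos'],s['orientation'][:,0],s['opening'],s['force'],s['joints'])
im=env.read_camera("wrist"); cv2.imwrite("pics/w22.png",im[:,:,::-1])
```

```text
24.9 [550.3909 231.3203  70.3252] [-1.      0.0007  0.0016] 11.796673509301714 [ 0.1404 -0.0722  0.0199] [ 0.0092  0.8327 -0.7631  1.7695  0.7434  0.8551  0.4638]
```

View pics/w22.png

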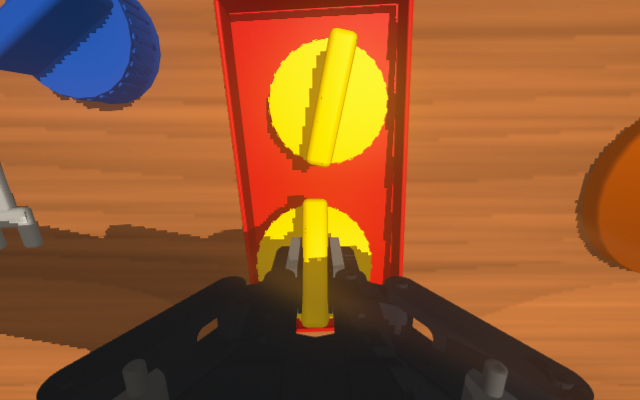

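step_arm([
  [0, 0, 5],
  [0, 0, 9],
  [0, 0, 12],
  [0, 0, 12],
  [0, 0, 12],
  [0, 0, 12],
  [0, 0, 12],
  [0, 0, -20],
  [0, 0, -60],
], gripper=[0, 0, 0, 0, 60, 60, 60, 60, 60], turn=[0, 0, 0, 0, 0, 0, 0, 0, 0], force=60)

```text
t: 25.85
eef_pos: [549.9, 231.0, 130.5]
orientation: [[-1.0, 0.0, -0.003], [0.0, 1.0, -0.001], [0.003, -0.001, -1.0]]
force: [0.5, -0.3, 0.3]
opening: 51.7
```

Run:
```python
from h import *
s=env.sense(); print(s['t'],s['eef_pos'],s['orientation'][:,0],s['opening'],s['force'],s['joints'])
im=env.read_camera("wrist"); cv2.imwrite("pics/w23.png",im[:,:,::-1])
```

```text
25.85 [549.8976 230.9824 130.4599] [-1.      0.0003  0.003 ] 51.67508356179866 [ 0.5178 -0.3026  0.2943] [ 0.0464  0.7551 -0.8217  1.7429  0.6642  0.9487  0.5228]
```

View pics/w23.png

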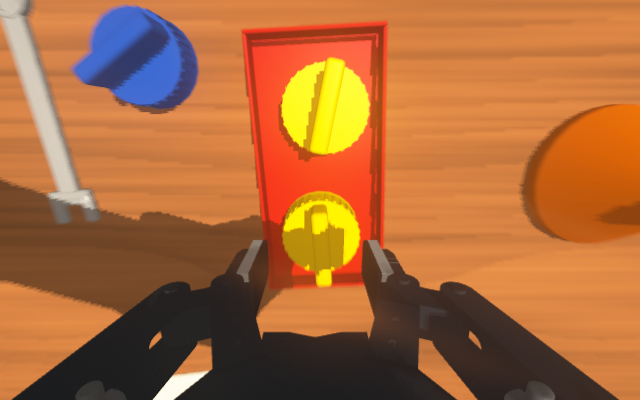

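Run:
```python
from h import *
A=onz("wrist",(334,60),58);B=onz("wrist",(318.5,152),58);d=B-A
print((A+B)/2,np.linalg.norm(d),np.degrees(np.arctan2(d[1],d[0])))
```

```text
[473.9417 240.0665  58.    ] 60.85169613097957 -9.44165468016531
```

step_arm([
  [40, 4, 0],
  [78, 8.5, 15],
  [78, 8.5, 45],
  [78, 8.5, 70],
  [78, 8.5, 78.5],
  [78, 8.5, 78.5],
  [78, 8.5, 78.5],
  [78, 8.5, 78.5],
  [78, 8.5, 78.5],
  [78, 8.5, 78.5],
  [78, 8.5, 78.5],
  [78, 8.5, 60],
  [78, 8.5, 20],
  [78, 8.5, -20],
], gripper=[60, 60, 60, 60, 60, 60, 0, 0, 0, 0, 0, 0, 0, 0], turn=[0.08, 0.17, 0.17, 0.17, 0.17, 0.17, 0.17, 0.17, 0.17, 0.17, 0.17, 0.17, 0.17, 0.17], force=40)

```text
t: 27.3
eef_pos: [472.2, 239.8, 151.8]
orientation: [[-0.986, 0.169, -0.002], [0.169, 0.986, -0.0], [0.002, -0.001, -1.0]]
force: [0.2, -0.0, 0.9]
opening: 11.7
```

Run:
```python
from h import *
s=env.sense(); print(s['t'],s['eef_pos'],s['orientation'][:,0],s['opening'],s['force'],s['joints'])
im=env.read_camera("wrist"); cv2.imwrite("pics/w24.png",im[:,:,::-1])
```

```text
27.3 [472.1999 239.785  151.7914] [-0.9855  0.1694  0.0017] 11.722415588223654 [ 0.2353 -0.0192  0.8993] [ 0.0133  0.6284 -0.8293  1.9069  0.5988  0.8752  0.2773]
```

View pics/w24.png

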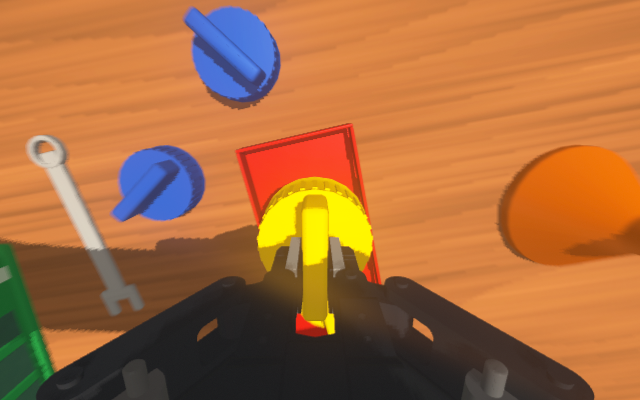

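step_arm([
  [0, 0, -40],
  [0, 0, -85],
  [-15, -20, -130],
  [-35, -48, -150],
  [-55, -76, -150],
  [-75, -104, -150],
  [-95, -132, -150],
  [-115, -160, -150],
  [-138, -190, -150],
  [-160, -220, -150],
  [-180, -248, -150],
  [-200, -275, -150],
  [-200, -275, -150],
  [-200, -275, -140],
  [-200, -275, -110],
  [-200, -275, -89],
  [-200, -275, -89],
  [-200, -275, -89],
], gripper=[0, 0, 0, 0, 0, 0, 0, 0, 0, 0, 0, 0, 0, 0, 0, 0, 0, 0], turn=[0, 0, -0.14, -0.28, -0.42, -0.56, -0.7, -0.84, -0.98, -1.12, -1.26, -1.4, -1.5, -1.592, -1.592, -1.592, -1.592, -1.592], force=30)

```text
t: 29.15
eef_pos: [623.3, -65.0, 240.5]
orientation: [[-0.149, -0.989, -0.0], [-0.989, 0.149, 0.0], [-0.0, 0.0, -1.0]]
force: [-0.2, 0.2, 0.1]
opening: 12.3
```

Run:
```python
from h import *
s=env.sense(); print(s['t'],s['eef_pos'],s['orientation'],s['opening'],s['force'],s['joints'])
im=env.read_camera("wrist"); cv2.imwrite("pics/w25.png",im[:,:,::-1])
```

```text
29.15 [623.2942 -65.0297 240.5089] [[-0.149  -0.9888 -0.    ]
 [-0.9888  0.149   0.0003]
 [-0.0003  0.0001 -1.    ]] 12.281862895935317 [-0.23    0.1951  0.1413] [ 0.7131  0.8142 -1.2074  1.565   0.7791  1.3133  2.394 ]
```

View pics/w25.png

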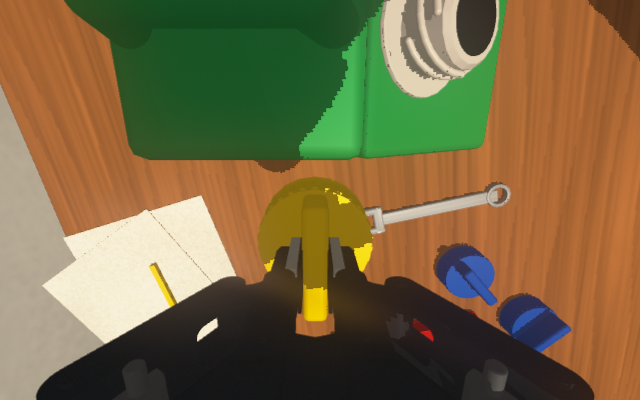

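step_arm([
  [6, 0, 0],
  [9, 0, 0],
  [12, 0, 0],
  [15, 0, 0],
  [18, 0, 0],
  [21, 0, 0],
  [24, 0, 0],
  [27, 0, 0],
  [30, 0, 0],
  [33, 0, 0],
  [36, 0, 0],
  [38, 0, -2],
  [40, 0, -5],
  [42, 0, -5],
  [44, 0, -5],
  [46, 0, -5],
  [47, 0, -5],
  [47, 0, -5],
], gripper=[0, 0, 0, 0, 0, 0, 0, 0, 0, 0, 0, 0, 0, 0, 0, 0, 0, 0], turn=[0, 0, 0, 0, 0, 0, 0, 0, 0, 0, 0, 0, 0, 0, 0, 0, 0, 0], force=30)

```text
t: 31.0
eef_pos: [616.6, -110.0, 246.2]
orientation: [[-0.148, -0.989, 0.002], [-0.989, 0.148, 0.003], [-0.003, -0.002, -1.0]]
force: [0.6, 8.3, 7.6]
opening: 12.5
```

```bash
cat > look.py <<'E'
from h import *
import sys
n=sys.argv[1]
s=env.sense(); print(s['t'],s['eef_pos'],s['orientation'][:,0],s['opening'],s['force'],s['moment'],s['joints'])
im=env.read_camera("wrist"); cv2.imwrite(f"pics/w{n}.png",im[:,:,::-1])
b=cv2.convertScaleAbs(im[175:345,230:400,::-1],alpha=1.5,beta=20); cv2.imwrite(f"pics/w{n}c.png",cv2.resize(b,None,fx=3,fy=3,interpolation=cv2.INTER_NEAREST))
E
python3 look.py 26
```

```text
31.0 [ 616.6473 -110.0212  246.2051] [-0.1479 -0.989  -0.0029] 12.484998478803265 [0.6336 8.263  7.6117] [2.2535 0.1074 0.0203] [ 0.799   0.823  -1.2394  1.5606  0.792   1.3341  2.4589]
```

View pics/w26c.png

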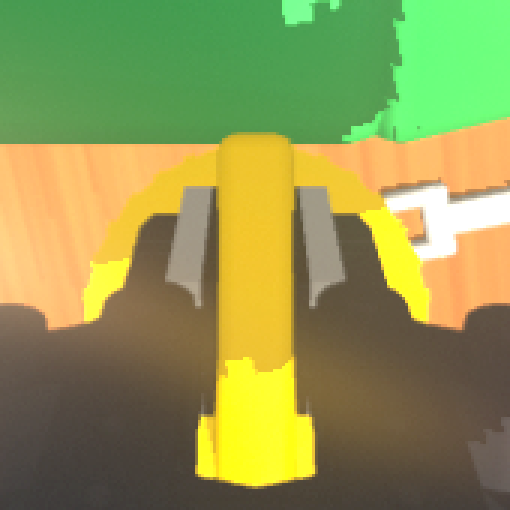

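step_arm([
  [2, 0, 0],
  [4, 0, 0],
  [4, 0, 0],
], gripper=[0, 0, 0], turn=[0, 0, 0], force=30)

```text
t: 31.35
eef_pos: [616.0, -114.1, 246.1]
orientation: [[-0.148, -0.989, 0.002], [-0.989, 0.148, 0.003], [-0.003, -0.001, -1.0]]
force: [-0.7, 8.5, 6.4]
opening: 11.9
```

```bash
python3 look.py 27
```

```text
31.35 [ 616.0416 -114.1218  246.0854] [-0.148  -0.989  -0.0028] 11.872287097020036 [-0.7265  8.4557  6.3698] [ 2.0739 -0.0001  0.0056] [ 0.8069  0.8259 -1.2437  1.5602  0.7956  1.3369  2.4632]
```

View pics/w27c.png

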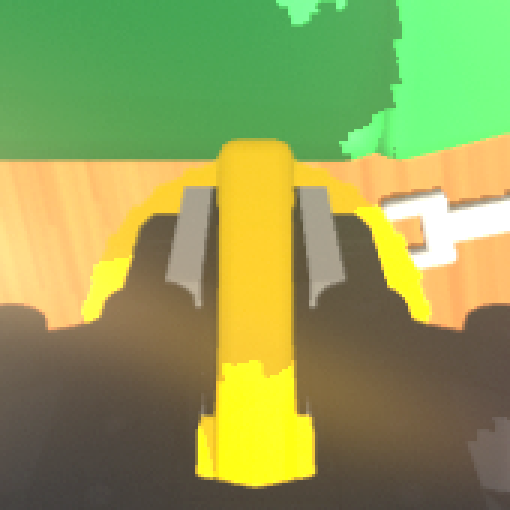

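step_arm([
  [-25, 0, 0],
  [-30, 0, -30],
  [-30, 0, -70],
  [0, 10, -72],
  [20, 35, -72],
  [35, 60, -72],
  [50, 85, -72],
  [60, 110, -72],
  [73, 133, -72],
  [73, 133, -72],
  [73, 133, -72],
  [73, 133, -72],
  [73, 133, -72],
  [73, 133, -72],
  [73, 133, -60],
  [73, 133, -35],
  [73, 133, -20],
  [73, 133, -20],
  [73, 133, -20],
], gripper=[0, 0, 0, 0, 0, 0, 0, 0, 0, 0, 0, 0, 0, 0, 0, 0, 0, 0, 0], turn=[0, 0, 0.07, 0.2, 0.34, 0.48, 0.62, 0.76, 0.9, 1.04, 1.18, 1.32, 1.45, 1.571, 1.571, 1.571, 1.571, 1.571, 1.571], force=40)

```text
t: 33.3
eef_pos: [473.4, -167.8, 265.1]
orientation: [[-0.989, 0.148, -0.0], [0.148, 0.989, 0.001], [0.0, 0.001, -1.0]]
force: [-0.0, -0.5, 0.1]
opening: 12.1
```

```bash
python3 look.py 28
python3 - <<'E'
from ov import *
overlay("o28.png",32,-31,36.5)
s=env.sense();C=s['eef_pos']+s['orientation']@[-31,0,36.5];z=np.array([-.524,.078,.848]);d=(C-[522.5,-173.5,200])@z;print(C,d,C-[522.5,-173.5,200]-d*z)
E
```

```text
33.3 [ 473.354  -167.784   265.0623] [-0.989   0.1477  0.0002] 12.06670365777269 [-0.0145 -0.5252  0.1316] [-0.0076  0.0354 -0.0473] [ 0.9918  0.4702 -1.0284  1.8624  0.4576  1.0698  1.2058]
[ 504.3015 -172.5253  229.1337] 34.317458019115655 [-0.2162 -1.702   0.0325]
```

View pics/o28.png

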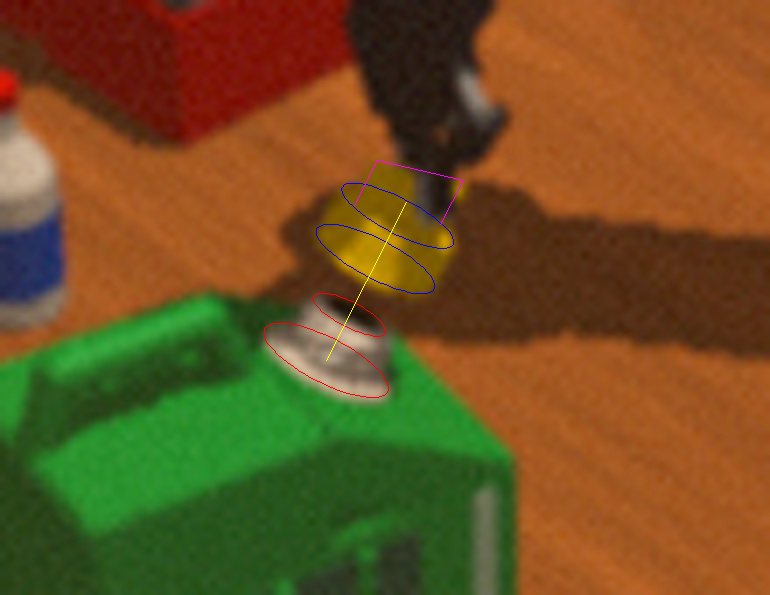

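step_arm([
  [-4, 1, 6.5],
  [-8, 1, 13],
  [-12, 1, 19.3],
  [-15, 1, 24],
  [-17.5, 1, 28],
  [-19.5, 1, 31],
  [-21, 1, 33.5],
  [-22, 1, 35.2],
  [-23.3, 1, 37.3],
  [-23.3, 1, 37.3],
], gripper=[0, 0, 0, 0, 0, 0, 0, 0, 0, 0], turn=[0, 0, 0, 0, 0, 0, 0, 0, 0, 0], force=40)

```text
t: 34.4
eef_pos: [495.1, -170.4, 228.8]
orientation: [[-0.989, 0.15, -0.003], [0.15, 0.989, -0.002], [0.003, -0.002, -1.0]]
force: [-25.4, 1.6, 39.6]
opening: 11.6
```

step_arm([
  [1, 0, -1.7],
  [1, 0, -1.7],
  [0, 0, -4],
  [-5, 0, -5],
  [-10, 0, -5.5],
  [-10, 0, -5.5],
  [-10, 0, -5.5],
  [-10, 0, -5.5],
  [-10, 0, -5.5],
  [-10, 0, -5.5],
  [-10, 0, -5.5],
], gripper=[0, 20, 20, 20, 20, 20, 20, 20, 20, 20, 20], turn=[0, 0, 0, 0, 0, -0.12, -0.24, -0.36, -0.48, -0.52, -0.52], force=30)

```text
t: 35.5
eef_pos: [506.8, -173.1, 233.0]
orientation: [[-0.932, -0.362, 0.0], [-0.362, 0.932, -0.001], [0.0, -0.001, -1.0]]
force: [-0.3, -5.8, 2.3]
opening: 17.1
```

```bash
python3 look.py 29
python3 - <<'E'
from ov2 import *
ov2("v29.png",[9,16],phi=20)
E
```

```text
35.5 [ 506.7813 -173.1175  233.0389] [-0.9321 -0.3621  0.0001] 17.07114245936138 [-0.2721 -5.8386  2.3132] [-1.43   -0.2022 -0.1995] [ 0.9804  0.6125 -1.0974  1.8163  0.6124  1.1005  1.6023]
```

View pics/w29.png

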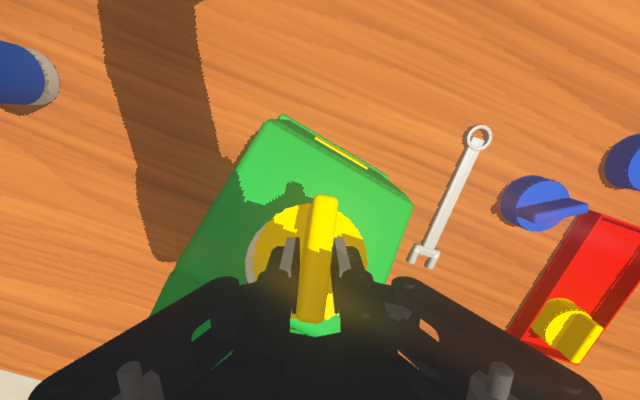

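View pics/v29.png

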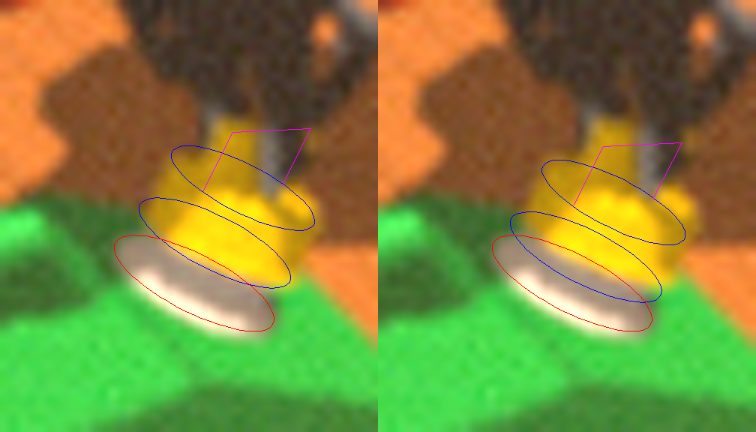

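step_arm([
  [0, 0, 0],
  [0, 0, 0],
  [-1, -0.5, 1.7],
  [-1.9, -1, 3.4],
  [-2.8, -1.6, 5.1],
  [-3.7, -2, 6.8],
  [-3.7, -2, 6.8],
], gripper=[0, 0, 0, 0, 0, 0, 0], turn=[0, 0, 0, 0, 0, 0, 0], force=25)

```text
t: 36.3
eef_pos: [510.4, -172.4, 228.4]
orientation: [[-0.933, -0.361, -0.001], [-0.361, 0.933, -0.002], [0.002, -0.002, -1.0]]
force: [-25.1, 1.1, 51.7]
opening: 14.7
```

```bash
python3 look.py 30
python3 - <<'E'
from ov2 import *
ov2("v30.png",[11,16],phi=20)
E
```

```text
36.3 [ 510.4074 -172.4153  228.4377] [-0.9326 -0.3609  0.0018] 14.68111148960624 [-25.1072   1.1454  51.7446] [-0.8226  4.9921 -0.8291] [ 0.9679  0.6222 -1.0895  1.8126  0.6216  1.0985  1.5927]
```

View pics/v30.png

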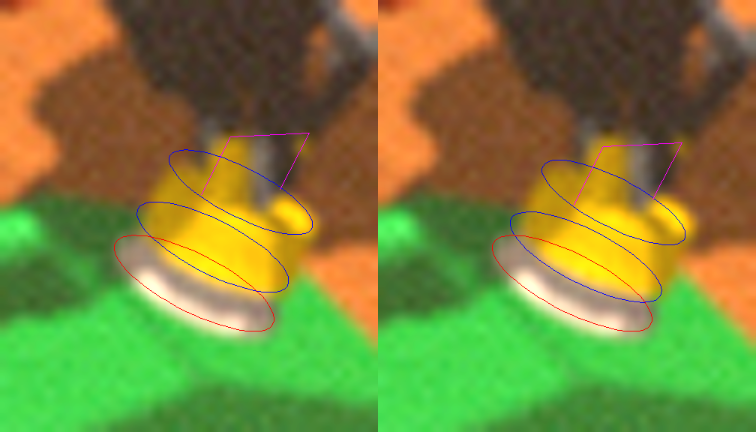

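View pics/w30.png

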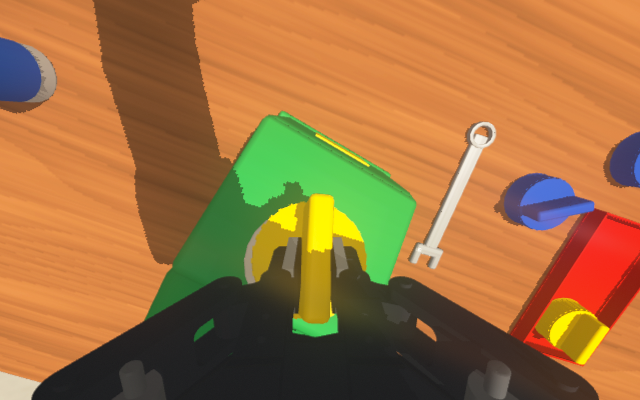

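step_arm([
  [2, 1, -3],
  [2, 1, -5],
  [2, 1, -5],
  [2, 1, -5],
  [2, 1, -5],
  [2, 1, -5],
  [2, 1, -5],
], gripper=[20, 20, 20, 20, 20, 20, 20], turn=[0, 0, -0.06, -0.1, -0.04, 0.02, 0.05], force=25)

```text
t: 37.1
eef_pos: [508.5, -172.2, 231.1]
orientation: [[-0.95, -0.313, -0.0], [-0.313, 0.95, 0.0], [0.0, 0.0, -1.0]]
force: [-0.1, 0.1, 0.1]
opening: 17.1
```

```bash
python3 look.py 31
python3 - <<'E'
from ov2 import *
ov2("v31.png",[12,16],phi=20)
E
```

```text
37.1 [ 508.4518 -172.1718  231.127 ] [-0.9498 -0.3127  0.0001] 17.13729343616319 [-0.0918  0.0942  0.0852] [ 0.0701 -0.0728  0.0496] [ 0.9685  0.6109 -1.082   1.8148  0.6061  1.0937  1.5542]
```

View pics/v31.png

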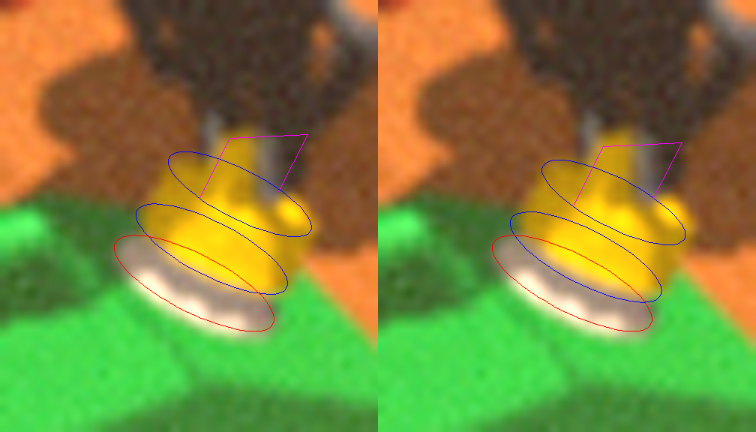

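View pics/w31c.png

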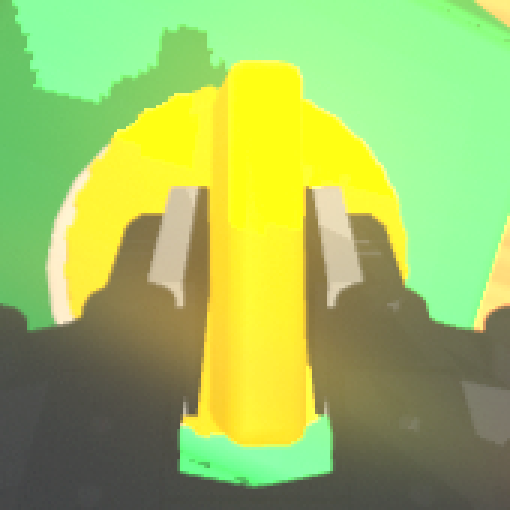

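step_arm([
  [0, 0, -1],
  [0, 0, -2],
  [0, 0, -2],
  [0, 0, -2],
  [0, 0, -2],
  [0, 0, -2],
  [0, 0, -2],
  [0, 0, -2],
  [0, 0, -2],
], gripper=[22, 22, 22, 22, 22, 22, 22, 22, 22], turn=[0.1, 0.2, 0.3, 0.4, 0.5, 0.6, 0.7, 0.8, 0.8], force=20)

```text
t: 38.1
eef_pos: [508.3, -172.1, 233.3]
orientation: [[-0.887, 0.462, -0.0], [0.462, 0.887, -0.0], [0.0, -0.0, -1.0]]
force: [-0.2, 0.4, 1.1]
opening: 18.8
```

```bash
python3 look.py 32
python3 - <<'E'
from ov2 import *
ov2("v32.png",[16,20],phi=-10)
E
```

```text
38.1 [ 508.2883 -172.1179  233.2537] [-0.8869  0.4619  0.0001] 18.843190854523264 [-0.2331  0.4268  1.1268] [ 0.0242  0.0279 -0.0177] [ 0.8592  0.5306 -0.8924  1.8179  0.4792  1.0255  0.8673]
```

View pics/v32.png

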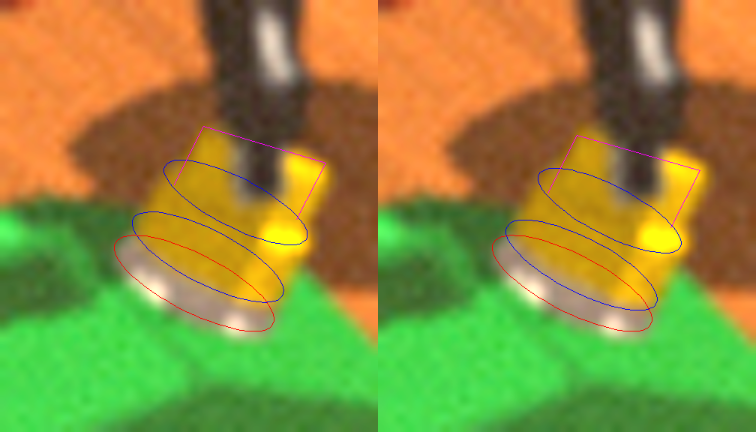

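View pics/w32c.png

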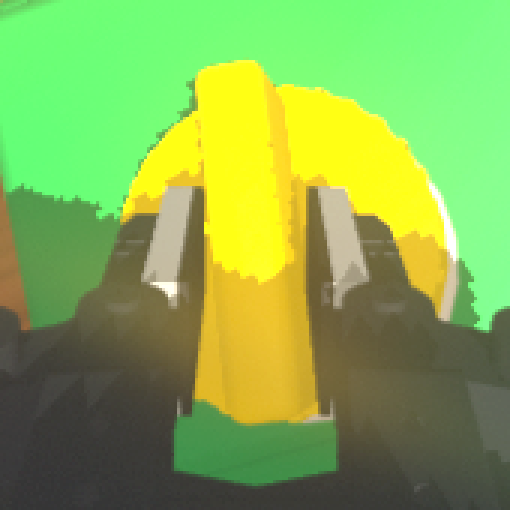

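step_arm([
  [0, 0, 0],
  [0, 0, 0],
  [0, 0, 0],
  [0, 0, 0],
  [0, 0, 0],
  [0, 0, 0],
], gripper=[22, 22, 22, 22, 22, 22], turn=[0.1, 0.2, 0.3, 0.4, 0.5, 0.5], force=20)

```text
t: 38.8
eef_pos: [508.8, -171.8, 233.4]
orientation: [[-0.559, 0.829, 0.001], [0.829, 0.559, 0.0], [-0.0, 0.001, -1.0]]
force: [3.3, 2.3, -0.9]
opening: 18.9
```

```bash
python3 look.py 33
python3 - <<'E'
from ov2 import *
ov2("v33.png",[19,23],phi=-38)
E
```

```text
38.8 [ 508.7526 -171.8133  233.3796] [-0.5585  0.8295 -0.0002] 18.855146979535558 [ 3.2887  2.3257 -0.8934] [ 0.4128 -0.8478  0.0768] [ 0.7819  0.4939 -0.7731  1.8211  0.4063  0.9913  0.4336]
```

View pics/v33.png

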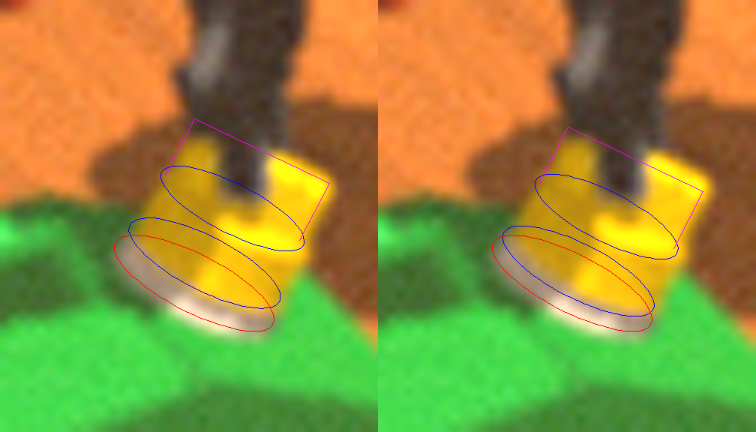

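View pics/w33c.png

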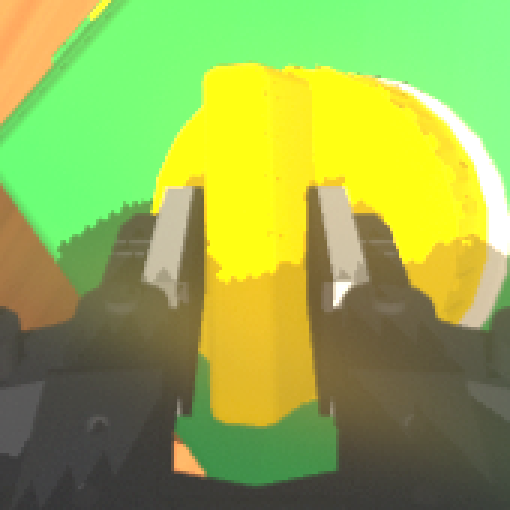

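step_arm([
  [-0.5, 0, 0.5],
  [-0.5, 0, 1],
  [-0.5, 0, 1],
  [-0.5, 0, 1],
], gripper=[22, 22, 22, 22], turn=[0.08, 0.16, 0.24, 0.24], force=20)

```text
t: 39.3
eef_pos: [509.1, -172.1, 232.5]
orientation: [[-0.346, 0.938, 0.001], [0.938, 0.346, 0.001], [0.0, 0.001, -1.0]]
force: [5.5, 3.0, -0.4]
opening: 19.1
```

```bash
python3 look.py 34
python3 - <<'E'
from ov2 import *
ov2("v34.png",[20,23],phi=-45)
E
```

```text
39.3 [ 509.0629 -172.1     232.4646] [-0.3455  0.9384  0.0001] 19.109750755666088 [ 5.4595  2.9787 -0.4354] [ 0.7947 -1.1967  0.1634] [ 0.7432  0.4807 -0.7154  1.823   0.374   0.9762  0.2234]
```

View pics/v34.png

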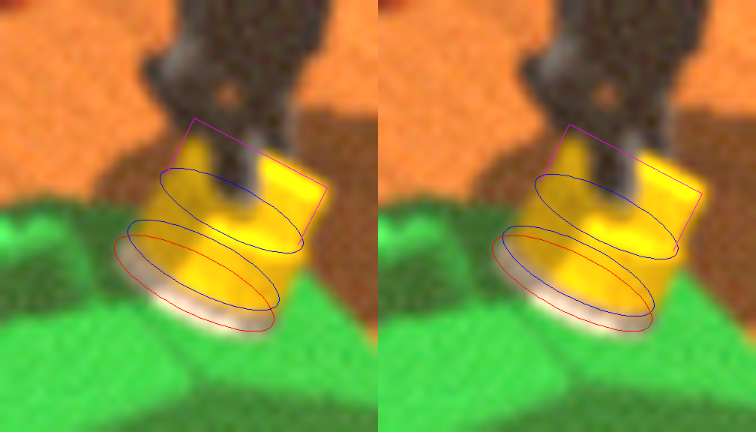

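View pics/w34c.png

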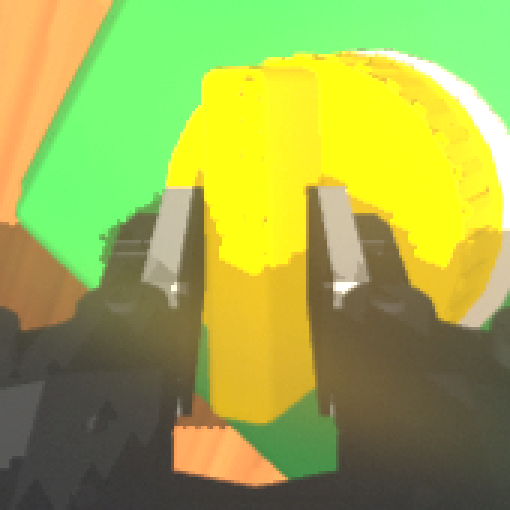

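step_arm([
  [0, 0, 0],
  [0, 0, 0],
  [0, 0, 0],
  [0, 0, 0],
], gripper=[22, 22, 22, 22], turn=[0.08, 0.16, 0.24, 0.24], force=20)

```text
t: 39.8
eef_pos: [509.8, -171.7, 232.7]
orientation: [[-0.114, 0.994, 0.003], [0.994, 0.114, 0.001], [0.001, 0.003, -1.0]]
force: [8.4, 5.9, -0.1]
opening: 19.2
```

```bash
python3 look.py 35
python3 - <<'E'
from ov2 import *
ov2("v35.png",[20,23],phi=-60)
E
```

```text
39.8 [ 509.7857 -171.6527  232.712 ] [-0.1136  0.9935  0.0006] 19.214144363547323 [ 8.3931  5.9006 -0.127 ] [ 1.3309 -2.0941  0.665 ] [ 0.7036  0.4674 -0.659   1.8243  0.3413  0.9631  0.013 ]
```

View pics/v35.png

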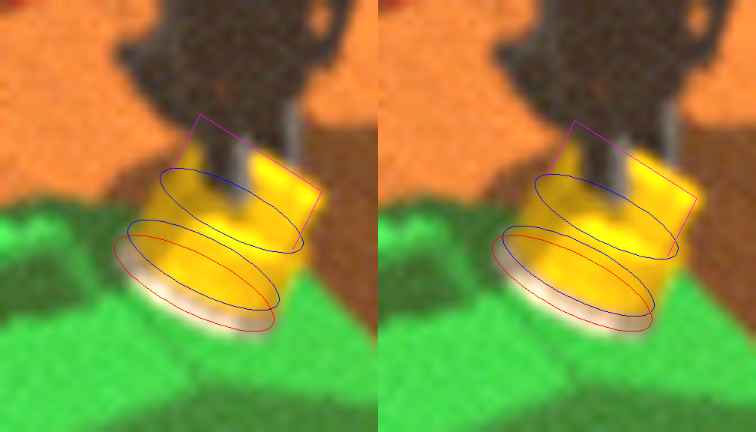

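View pics/w35c.png

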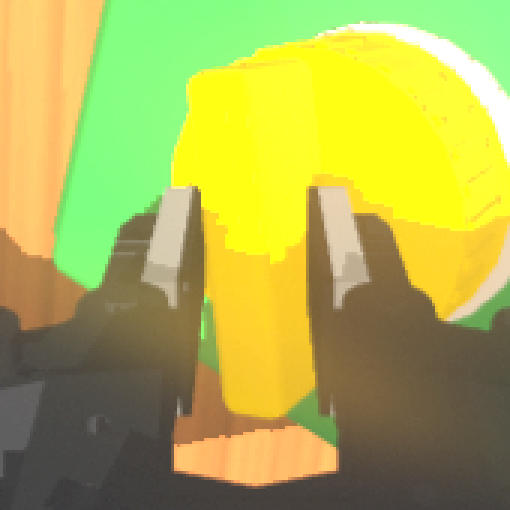

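step_arm([
  [0, 0, 0],
  [0, 0, 0],
  [0, 0, 0],
], gripper=[22, 22, 22], turn=[0.08, 0.16, 0.16])

```text
t: 40.2
eef_pos: [509.6, -171.7, 233.2]
orientation: [[0.046, 0.999, 0.002], [0.999, -0.046, 0.0], [0.0, 0.002, -1.0]]
force: [2.4, 5.8, 9.7]
opening: 19.2
```

```bash
python3 look.py 36
```

```text
40.2 [ 509.6135 -171.7122  233.1549] [0.046  0.9989 0.0004] 19.204569648167613 [2.4343 5.8234 9.6631] [ 1.205  -1.1482  0.788 ] [ 0.6772  0.4586 -0.6214  1.8255  0.3201  0.9568 -0.1277]
```

View pics/w36c.png

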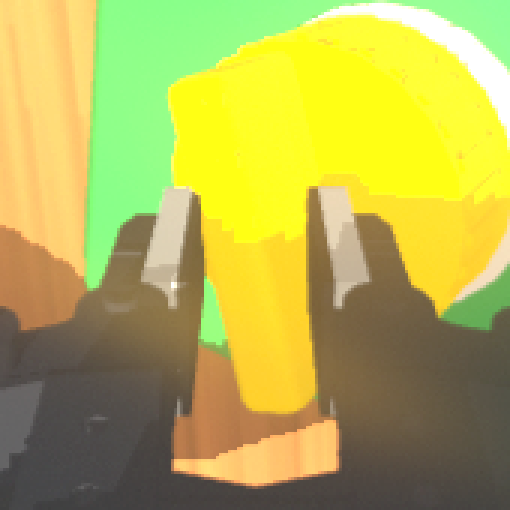

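step_arm([
  [0, 0, -1],
  [0, 0, -5],
  [0, 0, -30],
  [0, 0, -70],
  [-30, 0, -78],
  [-55, 0, -78],
  [-55, 0, -78],
  [-55, 0, -78],
], gripper=[22, 30, 40, 40, 40, 40, 40, 40], turn=[-0.12, -0.15, -0.15, -0.25, -0.35, -0.45, -0.55, -0.55])

```text
t: 41.05
eef_pos: [505.2, -228.4, 309.9]
orientation: [[-0.484, 0.875, -0.001], [0.875, 0.484, 0.0], [0.001, -0.001, -1.0]]
force: [-0.1, 0.6, -1.1]
opening: 33.8
```

```bash
python3 look.py 37
python3 - <<'E'
from ov2 import *
s=env.sense()
im=env.read_camera("wrist");np.save("w37.npy",im);np.save("w37pose.npy",np.c_[s['orientation'],s['eef_pos']])
ov2("v37.png",[20,23],phi=-60)
from ov3 import ov3
ov3("w37.npy","w37pose.npy","ov37.png",[20,23],[-50,-60],box=(40,250,220,420))
E
```

```text
41.05 [ 505.2225 -228.44    309.9422] [-0.4835  0.8753  0.0008] 33.7662260675308 [-0.1284  0.6431 -1.0698] [ 0.0028 -0.0022  0.0071] [ 0.8685  0.4307 -0.7571  1.6842  0.3185  1.1557  0.5312]
```

View pics/w37.png

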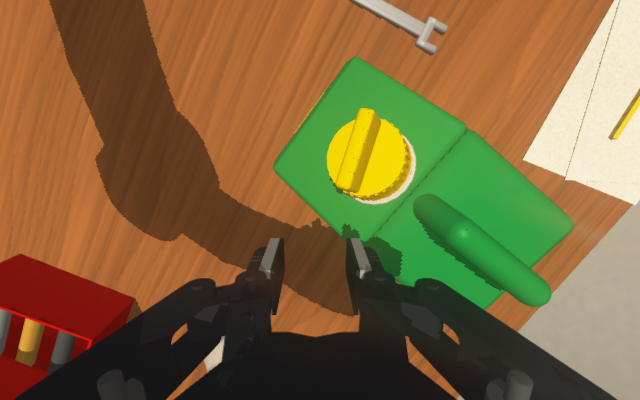

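View pics/ov37.png

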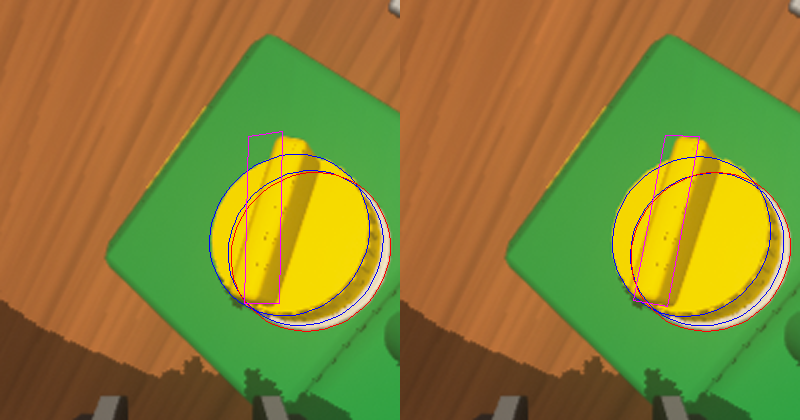

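View pics/v37.png

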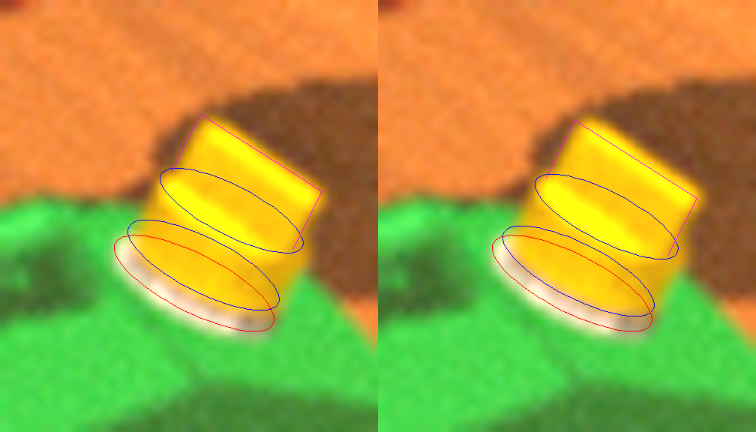

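step_arm([
  [25, 14, 0],
  [49.5, 28, 5],
  [49.5, 28, 40],
  [49.5, 28, 70],
  [49.5, 28, 78],
  [49.5, 28, 78],
  [49.5, 28, 78],
  [49.5, 28, 78],
  [49.5, 28, 78],
  [49.5, 28, 78],
  [49.5, 28, 78],
], gripper=[40, 40, 40, 40, 40, 25, 25, 25, 25, 25, 25], turn=[0.14, 0.28, 0.28, 0.28, 0.28, 0.28, 0.28, 0.4, 0.5, 0.6, 0.6])

```text
t: 42.3
eef_pos: [508.5, -169.3, 234.4]
orientation: [[0.101, 0.995, 0.004], [0.995, -0.101, 0.001], [0.001, 0.004, -1.0]]
force: [6.6, 6.9, 1.4]
opening: 21.6
```

```bash
python3 look.py 38
```

```text
42.3 [ 508.5091 -169.2881  234.3736] [0.1011 0.9949 0.0011] 21.642983641738763 [6.5878 6.8653 1.3705] [ 1.5978 -1.44    0.5473] [ 0.6657  0.4505 -0.6081  1.8306  0.309   0.9517 -0.1774]
```

View pics/w38c.png

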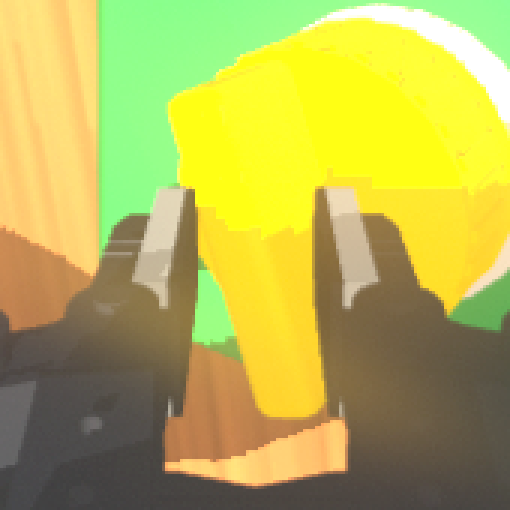

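step_arm([
  [0, 0, 0],
  [0, 0, 0],
  [0, 0, 0],
  [0, 0, 0],
  [0, 0, 0],
], gripper=[25, 25, 25, 25, 25], turn=[0.06, 0.12, 0.18, 0.24, 0.24])

```text
t: 42.85
eef_pos: [508.3, -168.7, 235.5]
orientation: [[0.332, 0.943, 0.004], [0.943, -0.332, 0.0], [0.002, 0.004, -1.0]]
force: [-6.0, 13.1, 27.0]
opening: 21.7
```

```bash
python3 look.py 39
```

```text
42.85 [ 508.3498 -168.6613  235.468 ] [0.3318 0.9433 0.0016] 21.70281203250826 [-5.9755 13.1499 27.0225] [2.3665 0.8473 0.9764] [ 0.6255  0.4385 -0.5534  1.8321  0.2781  0.9445 -0.3876]
```

View pics/w39c.png

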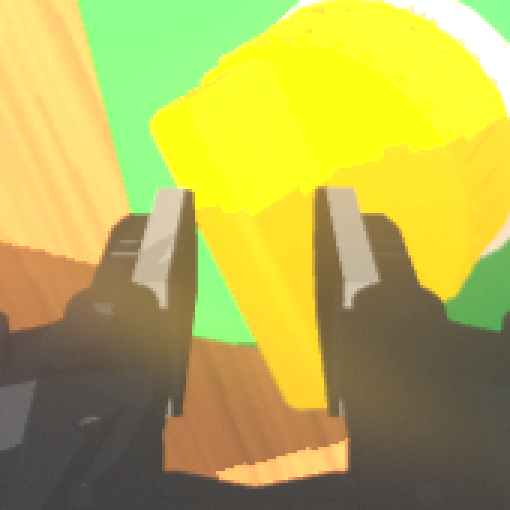

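step_arm([
  [0, 0, -2],
  [0, 0, -4],
  [0, 0, -8],
  [0, 0, -35],
  [0, 0, -75],
  [-30, 0, -78],
  [-60, 0, -78],
  [-60, 0, -78],
  [-60, 0, -78],
], gripper=[25, 35, 45, 45, 45, 45, 45, 45, 45], turn=[-0.12, -0.25, -0.3, -0.3, -0.4, -0.5, -0.65, -0.78, -0.78])

```text
t: 43.8
eef_pos: [486.6, -228.1, 311.6]
orientation: [[-0.427, 0.904, 0.001], [0.904, 0.427, -0.0], [-0.001, 0.001, -1.0]]
force: [-0.3, 0.5, -0.8]
opening: 38.4
```

```bash
python3 look.py 40
python3 - <<'E'
from ov2 import *
s=env.sense()
im=env.read_camera("wrist");np.save("w40.npy",im);np.save("w40pose.npy",np.c_[s['orientation'],s['eef_pos']])
ov2("v40.png",[21,23],phi=-66)
from ov3 import ov3
ov3("w40.npy","w40pose.npy","ov40.png",[20,23],[-66,-66],box=(40,250,220,420))
im=env.read_camera("top"); crop(im,120,230,230,420,4,"t40.png")
E
```

```text
43.8 [ 486.5655 -228.081   311.5642] [-0.4272  0.9041 -0.0009] 38.44211256223696 [-0.2703  0.4809 -0.8471] [0.0421 0.041  0.0435] [ 0.8816  0.3918 -0.7379  1.7268  0.2878  1.1333  0.4997]
```

View pics/ov40.png

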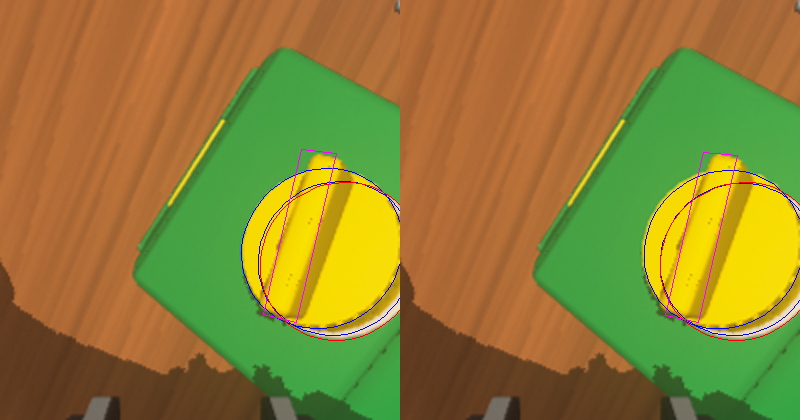

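View pics/v40.png

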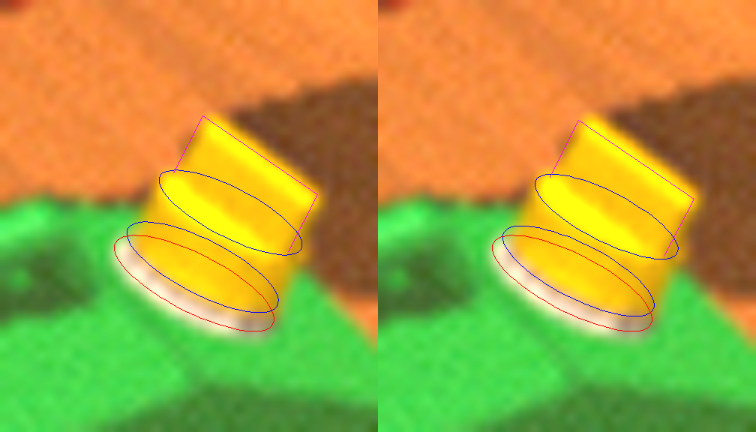

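View pics/t40.png

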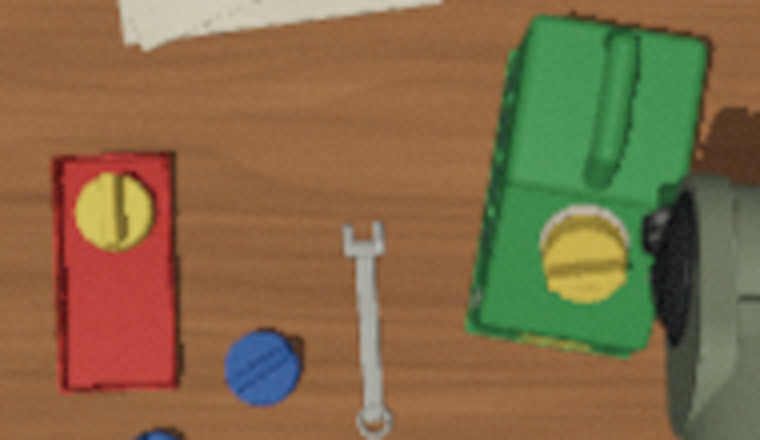

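```bash
cat > fitd.py <<'E'
from h import *
from scipy.optimize import minimize
def run(src,pose,phi0,lean_deg=32,yawd=-8.5):
    im=np.load(src);P=np.load(pose);W=np.eye(4);W[:3]=P
    p=env.camera_params("wrist");T=np.linalg.inv(W@p['tool_from_camera'])
    def pr(X):
        q=X@T[:3,:3].T+T[:3,3];q=q*[1,-1,-1];u=q@p['mtx'].T;return u[:,:2]/u[:,2:]
    hsv=cv2.cvtColor(im,cv2.COLOR_RGB2HSV)
    c=pr(np.array([[517,-172.5,210.]]))[0]
    m=np.zeros(im.shape[:2],np.uint8);cv2.circle(m,tuple(int(v) for v in c),75,1,-1)
    yel=((hsv[...,0]>18)&(hsv[...,0]<33)&(hsv[...,1]>150)&(hsv[...,2]>60)&(m>0)).astype(np.uint8)
    grn=((hsv[...,0]>45)&(hsv[...,0]<80)&(hsv[...,1]>120))
    whi=((hsv[...,1]<110)&(hsv[...,2]>90)&(m>0)).astype(np.uint8)
    def bigc(a):
        n,l,st,_=cv2.connectedComponentsWithStats(a); return (l==1+np.argmax(st[1:,4])).astype(np.uint8)
    yel=bigc(yel); allm=bigc(((yel>0)|(whi>0)).astype(np.uint8))
    F=8
    a=np.linspace(0,2*np.pi,90);y=np.radians(yawd);cx=np.array([np.cos(y),np.sin(y),0]);cy=np.array([-np.sin(y),np.cos(y),0]);l=np.radians(lean_deg);Z=np.array([0,0,1])
    zn=-np.sin(l)*cx+np.cos(l)*Z;xn=np.cos(l)*cx+np.sin(l)*Z
    def hull(ps):
        q=cv2.convexHull(pr(np.vstack(ps)).astype(np.float32))[:,0]
        return (q*16).astype(np.int32)
    def circ(n,r,h): return n+h*zn+r*(np.outer(np.cos(a),xn)+np.outer(np.sin(a),cy))
    def masks(v):
        n=np.array([522.5+v[0],-173.5+v[1],200]);d=v[2];ph=np.radians(v[3])
        Y=np.zeros(im.shape[:2],np.uint8);A=Y.copy()
        u=np.cos(ph)*xn+np.sin(ph)*cy;w=np.cross(zn,u)
        bar=np.array([n+(h-d)*zn+s*30.5*u+t*6.2*w for h in(27,55) for s in(1,-1) for t in(1,-1)])
        for ps in ([circ(n,35,-d),circ(n,35,5-d),circ(n,33,27-d)],[bar]):
            cv2.fillConvexPoly(Y,hull(ps),255,cv2.LINE_AA,4)
        A=Y.copy();cv2.fillConvexPoly(A,hull([circ(n,37,-29),circ(n,37,-32)]),255,cv2.LINE_AA,4)
        return Y/255.,A/255.
    def cost(v):
        Y,A=masks(v); return np.abs(Y-yel).sum()+np.abs(A-allm).sum()
    best=None
    for d0 in (16,20,23):
        r=minimize(cost,[0,0,d0,phi0],method='Nelder-Mead',options=dict(initial_simplex=[[0,0,d0,phi0],[2,0,d0,phi0],[0,2,d0,phi0],[0,0,d0+3,phi0],[0,0,d0,phi0+8]],xatol=.02,fatol=.1,maxiter=400))
        if best is None or r.fun<best.fun: best=r
    print(src,best.x.round(2),best.fun, yel.sum(),allm.sum())
    Y,A=masks(best.x); o=im[:,:,::-1].copy(); o[...,2]=np.where(np.abs(Y-yel)>.5,255,o[...,2]); o[...,0]=np.where(np.abs(A-allm)>.5,255,o[...,0])
    x,yy=int(c[0]),int(c[1]);b=o[max(0,yy-70):yy+80,x-80:x+80];cv2.imwrite("pics/fd_"+src[:3]+".png",cv2.resize(b,None,fx=3,fy=3,interpolation=cv2.INTER_NEAREST))
run("w19.npy","w19pose.npy",-2); run("w37.npy","w37pose.npy",-66); run("w40.npy","w40pose.npy",-68)
E
python3 fitd.py
```

```text
w19.npy [ -0.47   1.51  18.81 -11.44] 385.0 6323 6944
w37.npy [ -1.88   0.75  27.31 -68.59] 495.35686274509806 5630 6170
w40.npy [ -2.76   0.4   28.5  -74.69] 485.4666666666667 5457 5983
```

Run:
```python
from h import *
print(env.finish_job()); print(env.sense()['t'])
```

```text
the job is handed in; nothing more can be done
None
the job is handed in; nothing more can be done
```

I found the cap that fits, screwed it down on the neck, released it and handed the job in at about 44 s of the 72 s. No verdict was reported.

- **Wrong cap:** I tried the cap at the tray's far end (larger x) first. It dropped onto the neck, turned only part of the way (the fits put it about 20–30° from the entry angle) and bound at about 4.5 N m, so I took it off and set it back in the tray. The top camera shows it standing mouth down there.
- **Fitting cap:** the near cap turned easily, at about 0.2 N m or less. After roughly 90° it stopped. A second tightening at nearly 1 N m moved the bar at most about 6° more.
- **Method:** the arm's moves keep the gripper upright, so I tipped each cap to about 32° in the fingers against the can's side. I set it on, then turned its bar with the loosely closed fingers.

**Last checks**
- **Depth:** image fits put the lower edge at 27–28 mm below the rim, deeper than the 23 mm home position. The same fit read 18.8 mm for the wrong cap, which by eye sat at about 16 mm. Corrected for that bias it is about 24–25 mm, which agrees with home, but I have no direct reading of depth good to a millimetre.
- **Sideways and tilt:** overlays of the cap model agree within about 3 mm sideways and show no visible tilt. I could not confirm either more tightly than that.
- **Rest of the scene:** the wrench looked undisturbed in the final top picture. The bottle and funnel were not in that last crop, but nothing I did came near them. The gripper was clear of everything.

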